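# Clamp an angle-iron piece in the sloping welding jig

### The job

Lay the short piece of angle iron in the sloping welding jig, one leg flat on the plate and its upright leg on the downhill side, with its heel pushed fully home against the lower stop bar and one end against the side stop. Then push the toggle clamp's handle over with a fingertip until it snaps shut on the flat leg, and let go. Leave the square tube and the tee piece where they lie.

Things in the scene. Friction and masses are not known exactly. Their poses are not given: they have to be found in the camera images.
- angle_grip (a point): Angle iron: dark steel L, 100 mm long, legs 50 mm wide, 8 mm thick, 0.4-0.75 kg, loose, one leg flat, one upright. Point: middle of the upright leg, 25 mm over the underside and under its top edge. z up, y along the length (+-50 mm), x across: heel (outer face of the upright leg) at x=-4 mm, flat leg reaches x=+46 mm. Grip the upright leg across its 8 mm.
- jig_plate: Jig's fixed steel plate, rising 30 degrees away from the robot. Origin: on its face in the corner of the two stops, 35 mm over the table. x up the slope, y level to the left, z out of the plate (leans to the robot). Plate: x -30..110, y -30..230 mm. Lower stop bar: 12 mm high, 20 wide, face at x=0, y 10..110. Side stop: 12 mm high, 20 wide, face at y=0, x 10..60.
- seat (a point): Where angle_grip must end up: at (4, 50, 25) mm in jig_plate's frame, with the angle's x, y, z axes along the plate's. Same axes as jig_plate.
- clamp_pivot (a point): Middle of the toggle clamp's hinge axis (parallel to jig_plate x), at (30, 165, 35) mm in jig_plate's frame; cheeks 45 mm high, y 148..188. The clamp's aluminium arm is raised while open, up to 135 mm above the plate at y 100..170 mm; as the handle is pushed over it comes down towards -y and presses its rubber pad on the flat leg at (30, 78) mm.
- clamp_handle (a joint): Handle angle, rad. 0 = open: handle leans 22 degrees from jig_plate's z towards +y. Grows as it is pushed towards -y. An over-centre spring holds it open below 0.5; beyond that it snaps shut by itself, to about 0.96 with the angle under the pad (handle leans 33 degrees to -y), 1.03 if empty. Pushing takes about 5 to 10 N at the grip.
- handle_end (a point): Centre of the free end of the clamp handle, 110 mm from the hinge axis. The handle is a straight rod with a black rubber grip 20 mm thick over its last 68 mm. Open, this end is at (30, 206, 137) mm in jig_plate's frame.
- tube_center (a point): Centre of a loose piece of square steel tube 40 x 40 x 120 mm, long axis y. Not to be moved.
- tee_center (a point): Loose dark steel tee piece (upside-down T section), 100 mm long (y), flange 60 mm wide and 8 mm thick, web 8 mm thick, 50 mm high; point 25 mm above its underside. Not to be moved.
There are look-alikes about, which are no part of the job. What is shaped like the part that bears angle_grip but blue is not meant.

How it is judged:
On the way, in this order (a step that is already met when the one before it is completed fails the run):
1. the angle piece lies flat in the jig, against both stops, with the clamp still open (x of angle_grip in the frame of jig_plate between -0.001 and 0.009 m and y of angle_grip in the frame of jig_plate between 0.045 and 0.055 m and z of angle_grip in the frame of jig_plate between 0.021 and 0.029 m and angle between the z axis of angle_grip and the z axis of jig_plate, either way round below 0.08 rad and angle between the y axis of angle_grip and the y axis of jig_plate, either way round below 0.08 rad and value of joint clamp_handle below 0.4 rad), for 0.2 s.
2. the clamp has snapped shut (value of joint clamp_handle above 0.9 rad), for 0.2 s.
At the end, for the whole second after the job is handed in: The angle piece lies flat on the jig plate (within 4 mm and 4.5 degrees), its heel within 5 mm of the lower stop bar, its end within 5 mm of the side stop, and the clamp handle is past 0.9 rad, at rest, with the pad on the flat leg (x of angle_grip in the frame of jig_plate between -0.001 and 0.009 m and y of angle_grip in the frame of jig_plate between 0.045 and 0.055 m and z of angle_grip in the frame of jig_plate between 0.021 and 0.029 m and angle between the z axis of angle_grip and the z axis of jig_plate, either way round below 0.08 rad and angle between the y axis of angle_grip and the y axis of jig_plate, either way round below 0.08 rad and value of joint clamp_handle above 0.9 rad and velocity of joint clamp_handle below 0.1 rad/s); the robot touches nothing.
It fails at once if the square tube or the tee piece is moved more than 30 mm (distance of any of tube_center, tee_center from where it was at the start of the episode above 0.03 m).
It also fails if it takes over 64 s, if anything falls off the work surface, if the arm or the gripper's body presses on something with over 40 N, if the wrist force passes 120 N, or if a joint passes its speed limit or range.

### The arm

A 7-joint arm with a two-finger parallel gripper is mounted at the origin on the work surface. World frame = base frame: x ahead of the robot, y to its left, z up, the work surface at z = 0. Lengths are in m, angles in rad, forces in N, time in s.
With the tool pointing down it reaches from about 0.4 to 0.85 m from the base axis. Payload 4.5 kg.
Tool frame: the origin (TCP) lies at the very end of the fingers, on their centre line; the grasp point (between the pads) lies 19 mm behind it; z points along the fingers, y is the direction in which the jaws open and shut (so a half turn about z gives the same grasp; the last joint's range is limited). The gripper opens to 88 mm and grips with 3 to 60 N. Pads are 18 mm wide; open, the fingers measure 123 mm over their backs; the gripper's body (75 mm by 187 mm) begins 45 mm behind the grasp point.
Start: joints at [-1.114, 0.689, -0.195, 1.565, 0.157, 0.902, -0.215], TCP at [0.256, 0.57, 0.239] pointing down, gripper open.
Joint ranges: [-3.01, 3.01], [-0.46, 2.08], [-1.47, 1.51], [0.13, 2.56], [-1, 4.14], [0.04, 2.09], [-2.66, 2.66]. Speed limits (rad/s): [2.57, 2.57, 3.14, 3.14, 3.14, 3.14, 3.14].

### API

Orientations are given as a 3x3 rotation matrix whose columns are the frame's x, y, z axes.
In Python, from rig import get_state, snapshot, camera_info, sign_off gives the robot as it stands. The module is installed in compiled form; this text tells all that it offers.
- The arm moves only by the tool apply_moves, never from a script. Its argument "plan" is one flat list of numbers, 5 for each row, row after row: the shift along the tool's x, y, z in mm, then the turn about the tool's z in rad, then the opening, from 0 (shut) to 1 (fully open). A call has 1 to 10 rows; each row shifts and turns the commanded pose from where the row before left it, along the tool's axes as they then stand; what a row does not reach is not made up. A row lasts 1/8 s, in which the tool goes at most 62.5 mm and 10.7 degrees, less where a joint would pass 70% of its speed; a pose out of reach is approached as far as the arm can. A call with a gripper value outside its range is refused whole. The fingers move at their own pace and stop on an object; the grip force is fixed at half the most. Time passes only in rows, so rows that do not move let the fingers close. It gives the time, the measured TCP pose, the force and the opening at its end, in the units of the state.
- get_state(): the state, without advancing time (a new reading comes with each control period).
- snapshot(name): name is "scene" or "top" or "wrist"; returns the picture (480x640x3 uint8, red, green, blue); there is no depth.
- camera_info(name): a dict with "fx", "fy", "cx", "cy" (pixels), "R" (3x3) and "t" (3): a world point X has camera coordinates R X + t; the wrist camera has in their place "hand_eye" (4x4, takes a point from camera to tool coordinates, whose origin is the TCP and whose axes are the flange's). Camera axes: x right, y down, z forward; pixel columns grow to the right and rows downward; lengths in m; the calibration is good to about 2 mm. The wrist camera is an equidistant fisheye: a pixel r from the principal point sees the ray r / f radians off the axis. A picture is of the moment at which its call begins: read the wrist's pose just before it. camera_info takes no time and is no camera call.
- sign_off(): hands the job in, once; it reports no verdict.
The state is a dict: "time": time; "joint_positions": joint angles; "qvel": joint speeds; "joint_torque": joint torques, N m; "eef_pos": TCP position; "ee_rot": TCP orientation; "force": force on the tool from outside, world axes, zero at the start; "ft_torque": the same for the moment, N m; "opening": finger opening in m.
Only numpy, scipy, OpenCV 4.12 (cv2) and the standard library are available. Lean on these libraries where they do the work, as an engineer would, in place of code of your own. Each camera call takes 0.05 s, during which the arm holds its last target.

## Working session

There is one attempt and no reset: what is moved stays moved. The work goes in short steps, Python scripts to look and compute and a tool call to move; the robot and the scene stay as the last step left them, time stands still between calls to the robot, and variables do not carry over. Pictures are saved under pics/ and viewed, and the job is handed in when it is done.

Besides the shell and the picture viewer there is one more tool, called after "Request:" as a command line: name --argument value ..., lists and objects as JSON in quotes. apply_moves: Moves the arm, as the interface text tells. Its arguments: {"type":"object","properties":{"plan":{"type":"array"}},"required":["plan"]}

```bash
mkdir -p pics; python3 - <<'E'
from rig import *
import cv2,json,numpy as np
s=get_state()
for k,v in s.items(): print(k,np.round(np.array(v),4).tolist())
for n in ["scene","top","wrist"]:
    print(n,{k:np.round(np.array(v),4).tolist() for k,v in camera_info(n).items()})
    cv2.imwrite(f"pics/{n}0.png",snapshot(n)[:,:,::-1])
E
```

```text
time 0.0
joint_positions [-1.1142, 0.69, -0.1945, 1.5663, 0.1573, 0.9025, -0.2151]
qvel [-0.0004, -0.0011, 0.0002, 0.0013, 0.0013, 0.0021, 0.001]
joint_torque [0.0004, -52.7567, -1.2667, -15.3431, -0.0526, 0.0063, 0.0002]
eef_pos [0.2562, 0.5694, 0.2379]
ee_rot [[-0.912, 0.4102, -0.0006], [0.4102, 0.912, -0.0017], [-0.0001, -0.0018, -1.0]]
force [-0.9678, -0.1277, 0.5524]
ft_torque [-0.0066, 0.0279, -0.0248]
opening 0.088
scene {'fx': 517.9224, 'fy': 517.9224, 'cx': 325.3958, 'cy': 240.3203, 'R': [[-0.3349, 0.9422, -0.0138], [0.5699, 0.1908, -0.7993], [-0.7504, -0.2755, -0.6008]], 't': [0.1464, -0.2312, 1.5228]}
top {'fx': 609.1768, 'fy': 609.1768, 'cx': 319.6771, 'cy': 235.8708, 'R': [[-0.0015, -0.9999, 0.0164], [-0.9822, -0.0016, -0.1881], [0.1881, -0.0164, -0.982]], 't': [0.0227, 0.6002, 1.147]}
wrist {'fx': 371.6483, 'fy': 371.6483, 'cx': 318.7025, 'cy': 239.1818, 'hand_eye': [[-0.0004, -0.9585, -0.2849, 0.0731], [1.0, -0.0004, -0.0003, 0.0015], [0.0002, -0.2849, 0.9585, -0.1452], [0.0, 0.0, 0.0, 1.0]]}
```

View pics/scene0.png

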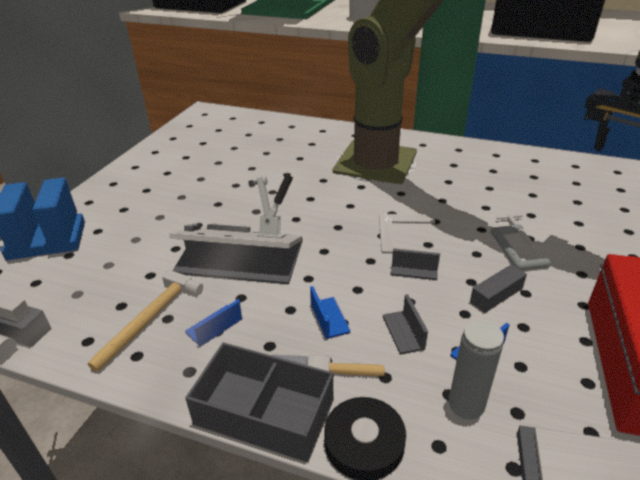

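View pics/top0.png

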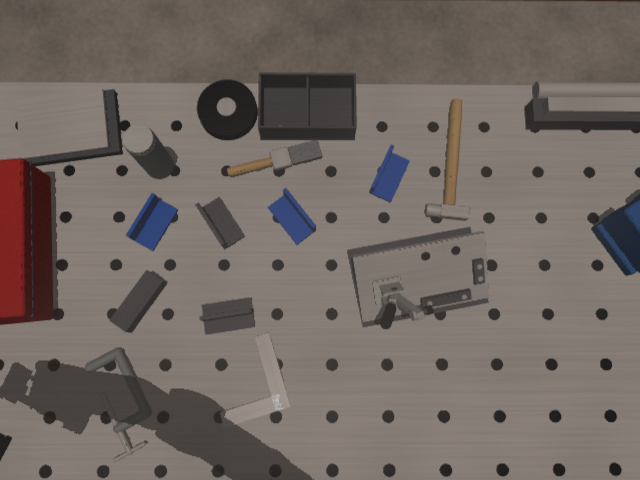

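View pics/wrist0.png

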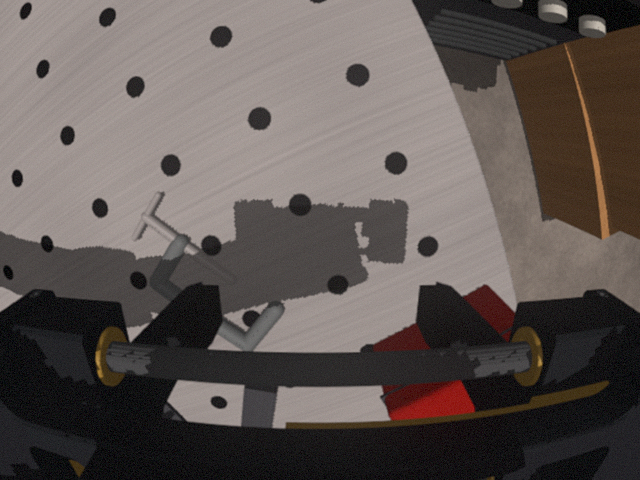

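```bash
python3 - <<'E'
import cv2,numpy as np
t=cv2.imread("pics/top0.png");s=cv2.imread("pics/scene0.png")
g=lambda im:np.clip(im.astype(float)*1.6,0,255).astype(np.uint8)
cv2.imwrite("pics/c1.png",cv2.resize(g(t[180:340,100:260]),(600,600),interpolation=cv2.INTER_CUBIC))
cv2.imwrite("pics/c2.png",cv2.resize(g(t[215:335,340:500]),(800,600),interpolation=cv2.INTER_CUBIC))
cv2.imwrite("pics/c3.png",cv2.resize(g(s[230:360,370:540]),(784,600),interpolation=cv2.INTER_CUBIC))
cv2.imwrite("pics/c4.png",cv2.resize(g(s[165:290,160:320]),(768,600),interpolation=cv2.INTER_CUBIC))
E
```

```text
(no output)
```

View pics/c1.png

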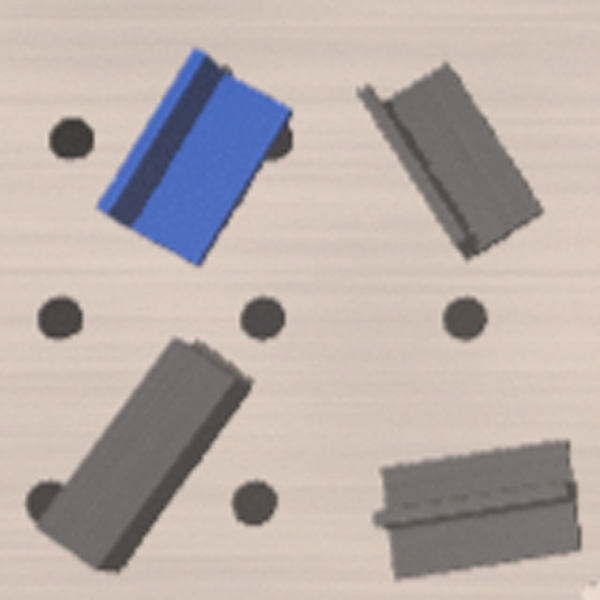

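View pics/c2.png

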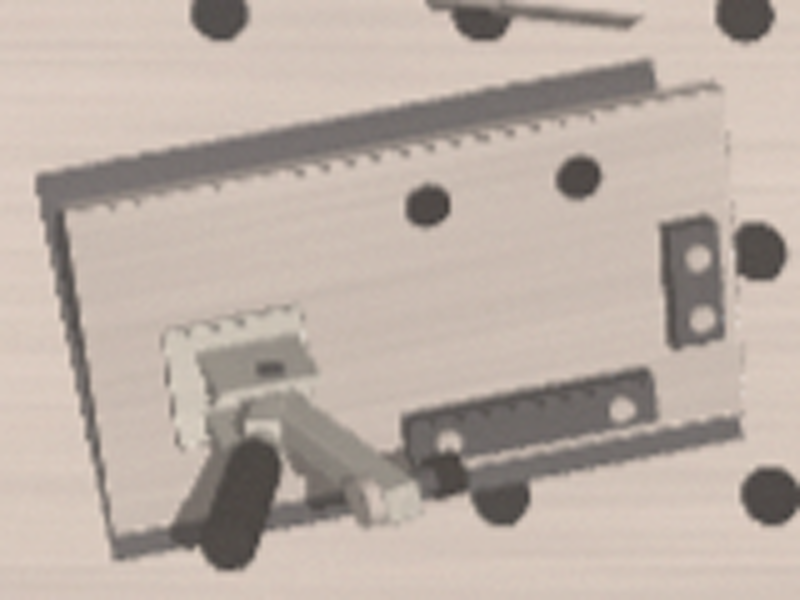

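View pics/c3.png

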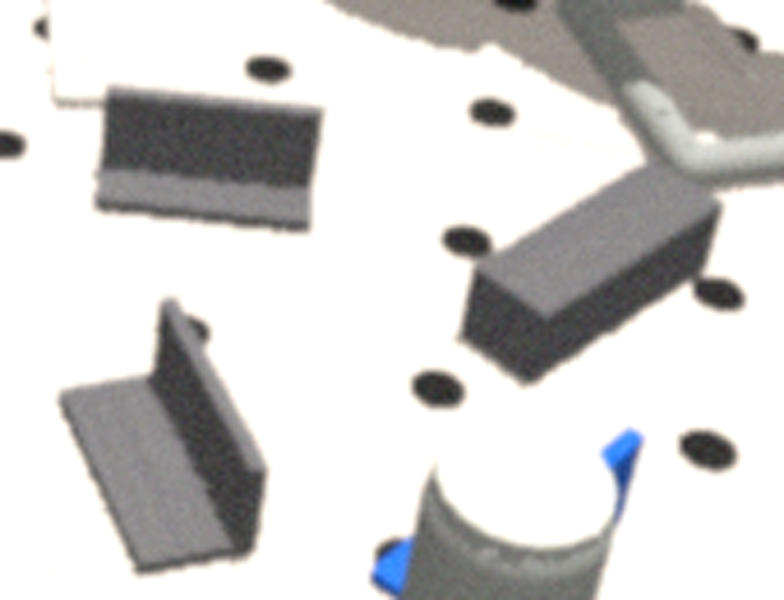

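View pics/c4.png

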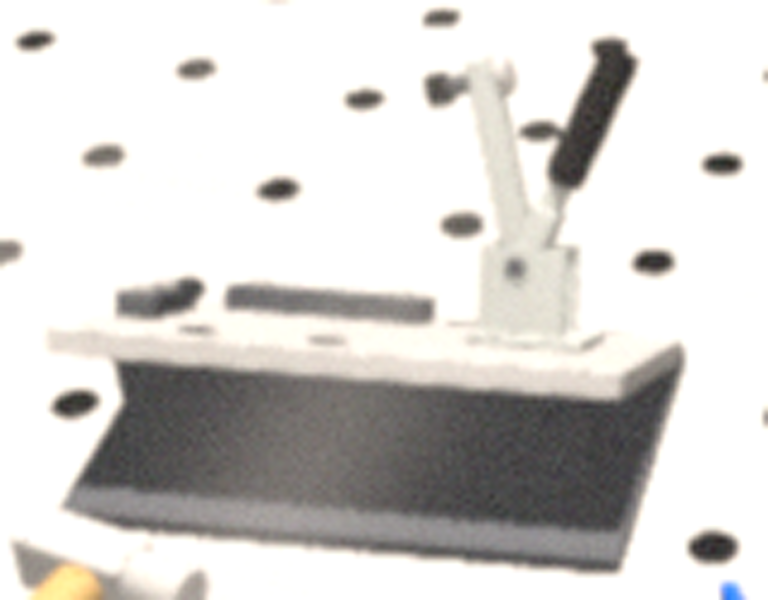

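```bash
cat > h.py <<'E'
import numpy as np,cv2
from rig import *
def ray(n,u,v):
    c=camera_info(n);R=np.array(c["R"]);t=np.array(c["t"])
    d=R.T@np.array([(u-c["cx"])/c["fx"],(v-c["cy"])/c["fy"],1]);return -R.T@t,d
def onz(n,u,v,z):
    o,d=ray(n,u,v);return o+d*(z-o[2])/d[2]
def proj(n,X):
    c=camera_info(n);p=np.array(c["R"])@X+np.array(c["t"]);return np.array([c["fx"]*p[0]/p[2]+c["cx"],c["fy"]*p[1]/p[2]+c["cy"]])
E
python3 - <<'E'
from h import *
np.set_printoptions(precision=4,suppress=True)
c2=lambda x,y:(340+(x+.5)/5-.5,215+(y+.5)/5-.5)
c1=lambda x,y:(100+(x+.5)/3.75-.5,180+(y+.5)/3.75-.5)
P=[onz("top",*c2(*p),z) for p,z in [((65,208),.09),((720,85),.09),((742,420),.02),((113,543),.02)]]
pl=np.array([[.11,.23],[.11,-.03],[-.03,-.03],[-.03,.23]])
c,s=np.cos(np.pi/6),np.sin(np.pi/6)
loc=np.array([[c*x,y] for x,y in pl]);W=np.array(P)[:,:2]
print(W, np.linalg.norm(W-np.roll(W,1,0),axis=1))
A=loc-loc.mean(0);B=W-W.mean(0)
yaw=np.arctan2((A[:,0]*B[:,1]-A[:,1]*B[:,0]).sum(),(A*B).sum())
R2=np.array([[np.cos(yaw),-np.sin(yaw)],[np.sin(yaw),np.cos(yaw)]])
o=W.mean(0)-R2@loc.mean(0);print("jig",yaw,o,"res",(loc@R2.T+o-W)*1000)
R=np.eye(3);R[:2,:2]=R2
R=R@np.array([[c,0,-s],[0,1,0],[s,0,c]]);O=np.array([*o,.035]);np.savez("jig",R=R,O=O)
for q in [(0,10,12),(0,110,12),(10,0,12),(60,0,12),(30,206,137),(30,148,45)]:
    X=O+R@np.array(q)/1000;print(q,X,"top",proj("top",X)," crop",(proj("top",X)-[340,215])*5,"scene",(proj("scene",X)-[160,165])*4.8)
print("angle")
for p,z in [((358,92),.05),((371,83),.05),((464,258),.05),((477,248),.05),((447,63),.008),((543,210),.008)]:
    print(onz("top",*c1(*p),z))
for p,z in [((163,298),.05),((178,298),.05),((266,467),.05),((250,472),.05),((60,395),.008),((137,568),.008)]:
    print("s",onz("scene",370+p[0]/4.612,230+p[1]/4.615,z))
E
```

```text
[[ 0.5544 -0.0395]
 [ 0.6028 -0.2934]
 [ 0.4796 -0.3156]
 [ 0.4309 -0.062 ]] [0.1256 0.2585 0.1251 0.2582]
jig 0.18723359373674578 [ 0.5015 -0.2823] res [[-2.1372  0.9004]
 [-2.0936 -0.6671]
 [ 1.9405 -1.072 ]
 [ 2.2903  0.8387]]
(0, 10, 12) [ 0.4937 -0.2736  0.0454] top [470.1275 290.2972]  crop [650.6375 376.4862] scene [219.4541 282.2691]
(0, 110, 12) [ 0.4751 -0.1754  0.0454] top [420.6923 299.7714]  crop [403.4615 423.8569] scene [419.9887 298.4427]
(10, 0, 12) [ 0.5041 -0.2818  0.0504] top [474.6959 284.7702]  crop [673.4797 348.8511] scene [191.8186 282.4246]
(60, 0, 12) [ 0.5466 -0.2738  0.0754] top [472.9066 261.4613]  crop [664.5329 232.3063] scene [150.6864 291.6444]
(30, 206, 137) [ 0.4214 -0.0878  0.1686] top [384.3158 324.652 ]  crop [221.579  548.2598] scene [618.2118  47.7282]
(30, 148, 45) [ 0.4774 -0.1363  0.089 ] top [404.1625 296.6251]  crop [320.8126 408.1253] scene [484.2107 239.8526]
angle
[0.6657 0.2718 0.05  ]
[0.6706 0.2651 0.05  ]
[0.5759 0.2129 0.05  ]
[0.5813 0.2062 0.05  ]
[0.6926 0.2314 0.008 ]
[0.6098 0.1765 0.008 ]
s [0.5859 0.2164 0.05  ]
s [0.5839 0.2223 0.05  ]
s [0.6662 0.2744 0.05  ]
s [0.6708 0.2691 0.05  ]
s [0.613  0.1817 0.008 ]
s [0.6947 0.2337 0.008 ]
```

```bash
cat >> h.py <<'E'
def plan(target,yaw,n,grip,start=None,pr=True):
    """rows to world target & tool-x yaw (rad); start=(pos,yaw)"""
    if start is None:
        s=get_state();R=np.array(s["ee_rot"]);p=np.array(s["eef_pos"]);a=np.arctan2(R[1,0],R[0,0])
    else: p,a=np.array(start[0],float),start[1]
    da=(yaw-a+np.pi)%(2*np.pi)-np.pi;p0=p.copy();a0=a;rows=[]
    for i in range(1,n+1):
        P=p0+(np.array(target)-p0)*i/n;A=a0+da*i/n
        Rt=np.array([[np.cos(a),np.sin(a),0],[np.sin(a),-np.cos(a),0],[0,0,-1]])
        d=np.round((Rt.T@(P-p))*1000,0);t=round(-(A-a),3)
        if abs(t)<5e-3:t=0
        rows+=[*[int(x) for x in d],t,grip];p=p+Rt@d/1000;a-=t
    assert n<=10 or pr
    for k in range(0,len(rows),50):print(rows[k:k+50])
    return p,a
E
python3 -c "
from h import *
plan([.624,.241,.26],np.radians(33.4),13,1)"
```

```text
[-36, -11, -2, np.float64(0.164), 1, -38, -6, -1, np.float64(0.165), 1, -38, 1, -2, np.float64(0.164), 1, -37, 7, -2, np.float64(0.164), 1, -36, 13, -1, np.float64(0.165), 1, -33, 19, -2, np.float64(0.164), 1, -29, 23, -2, np.float64(0.164), 1, -25, 29, -1, np.float64(0.164), 1, -21, 32, -2, np.float64(0.165), 1, -14, 35, -2, np.float64(0.164), 1]
[-9, 37, -2, np.float64(0.164), 1, -3, 38, -1, np.float64(0.165), 1, 4, 37, -2, np.float64(0.164), 1]
```

Request:
apply_moves --plan '[-36,-11,-2,0.164,1,-38,-6,-1,0.165,1,-38,1,-2,0.164,1,-37,7,-2,0.164,1,-36,13,-1,0.165,1,-33,19,-2,0.164,1,-29,23,-2,0.164,1,-25,29,-1,0.164,1,-21,32,-2,0.165,1,-14,35,-2,0.164,1]'

```text
time: 1.4
eef_pos: [0.5401, 0.3165, 0.2555]
ee_rot: [[0.48, 0.877, -0.001], [0.877, -0.48, -0.0], [-0.001, -0.001, -1.0]]
force: [0.8, -0.0, -0.2]
opening: 0.0881
```

Request:
apply_moves --plan '[-9,37,-2,0.164,1,-3,38,-1,0.165,1,4,37,-2,0.164,1,0,0,0,0,1,0,0,0,0,1]'

```text
time: 2.02
eef_pos: [0.6232, 0.2429, 0.2602]
ee_rot: [[0.834, 0.552, -0.002], [0.552, -0.834, 0.001], [-0.001, -0.002, -1.0]]
force: [0.4, 1.4, -0.9]
opening: 0.0883
```

```bash
cat >> h.py <<'E'
def wsnap(name):
    s=get_state();im=snapshot("wrist")[:,:,::-1];cv2.imwrite(f"pics/{name}.png",im)
    np.savez(f"pics/{name}.npz",p=s["eef_pos"],R=s["ee_rot"]);return s
def wonz(name,u,v,z,n=None,O=None):
    f=np.load(f"pics/{name}.npz");c=camera_info("wrist");H=np.array(c["hand_eye"])
    x=(u-c["cx"])/c["fx"];y=(v-c["cy"])/c["fy"];r=np.hypot(x,y)+1e-12
    d=np.array([np.sin(r)*x/r,np.sin(r)*y/r,np.cos(r)])
    d=f["R"]@H[:3,:3]@d;o=f["p"]+f["R"]@H[:3,3]
    if n is not None: return o+d*((O-o)@n)/(d@n)
    return o+d*(z-o[2])/d[2]
def wproj(name,X):
    f=np.load(f"pics/{name}.npz");c=camera_info("wrist");H=np.array(c["hand_eye"])
    q=H[:3,:3].T@(f["R"].T@(X-f["p"])-H[:3,3]);h=np.hypot(q[0],q[1]);th=np.arctan2(h,q[2])
    return np.array([c["cx"]+c["fx"]*th*q[0]/h,c["cy"]+c["fy"]*th*q[1]/h])
E
python3 - <<'E'
from h import *
s=wsnap("w1");print(s["time"],s["eef_pos"],s["ee_rot"],s["joint_positions"])
E
```

```text
2.025 [0.6232406  0.24285251 0.26016968] [[ 8.33841638e-01  5.52001216e-01 -1.66714652e-03]
 [ 5.52002924e-01 -8.33841786e-01  8.05085824e-04]
 [-9.45728078e-04 -1.59158384e-03 -9.99998286e-01]] [-0.62830054  0.75726109  0.38013485  1.40989787 -0.30281189  1.03333705
 -1.17278561]
```

View pics/w1.png

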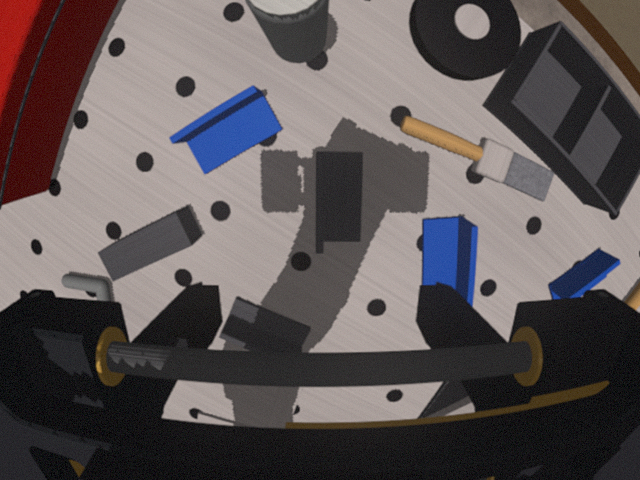

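```bash
python3 - <<'E'
import cv2,numpy as np
t=cv2.imread("pics/w1.png")[140:260,290:390]
cv2.imwrite("pics/w1c.png",cv2.resize(np.clip(t*2.5,0,255).astype(np.uint8),(500,600),interpolation=cv2.INTER_CUBIC))
E
```

```text
(no output)
```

View pics/w1c.png

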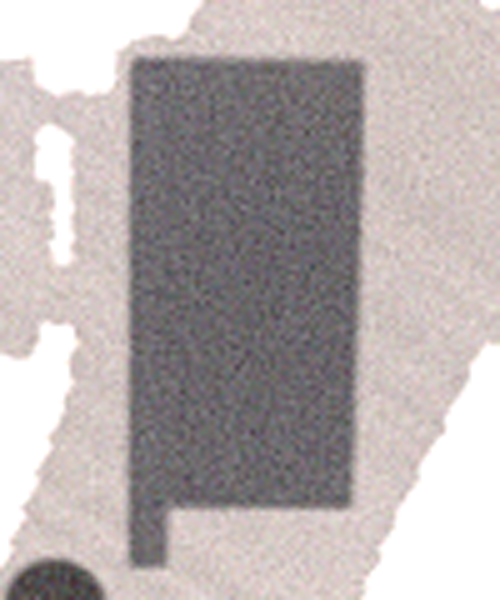

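```bash
python3 - <<'E'
from h import *
np.set_printoptions(precision=4,suppress=True)
q=lambda x,y,z:wonz("w1",290+(x+.5)/5-.5,140+(y+.5)/5-.5,z)
a=q(130,567,.05);b=q(168,567,.05);c=q(364,60,.008);d=q(352,507,.008);e=q(168,507,.008)
print(a,b,c,d,e)
Y=(c-d)[:2];print("len",np.linalg.norm(Y)*1e3,"dir deg",np.degrees(np.arctan2(Y[1],Y[0])),"thk",np.linalg.norm(a-b)*1e3)
Y/=np.linalg.norm(Y);X=np.array([Y[1],-Y[0]])
m=.5*(c+d)[:2];ag=m-X*.046;m2=.5*(a+b)[:2]+Y*.05
print("from flat edge",ag,"from upright end",m2,"width check",(d-a)[:2]@X,(d-a)[:2]@Y)
E
```

```text
[0.5834 0.2211 0.05  ] [0.5876 0.2147 0.05  ] [0.6937 0.2345 0.008 ] [0.6106 0.1799 0.008 ] [0.5879 0.2143 0.008 ]
len 99.43537246732615 dir deg 33.336353802047256 thk 7.666265271970341
from flat edge [0.6269 0.2456] from upright end [0.6273 0.2454] width check 0.049416991739887006 9.663799424608613e-05
```

```bash
python3 - <<'E'
from h import *
st=plan([.6203,.2411,.06],np.radians(33.34),5,.6)
st=plan([.6203,.2411,.0155],np.radians(33.34),3,.6,st)
E
```

```text
[-1, 0, 40, 0, 0.6, 0, 0, 40, 0, 0.6, -1, 0, 40, 0, 0.6, -1, 0, 40, 0, 0.6, -1, 1, 40, 0, 0.6]
[0, 0, 15, 0, 0.6, 0, 0, 15, 0, 0.6, 0, 0, 15, 0, 0.6]
```

Request:
apply_moves --plan '[-1,0,40,0,0.6,0,0,40,0,0.6,-1,0,40,0,0.6,-1,0,40,0,0.6,-1,1,40,0,0.6,0,0,15,0,0.6,0,0,15,0,0.6,0,0,14,0,0.6,0,0,0,0,0.6,0,0,0,0,0.6]'

```text
time: 3.32
eef_pos: [0.622, 0.239, 0.0175]
ee_rot: [[0.835, 0.55, 0.001], [0.55, -0.835, 0.0], [0.001, 0.0, -1.0]]
force: [-0.0, 0.0, -0.6]
opening: 0.053
```

Request:
apply_moves --plan '[0,0,0,0,0.1,0,0,0,0,0,0,0,0,0,0,0,0,0,0,0,0,0,0,0,0]'

```text
time: 3.95
eef_pos: [0.6209, 0.2395, 0.0168]
ee_rot: [[0.835, 0.551, -0.001], [0.551, -0.835, 0.001], [-0.0, -0.001, -1.0]]
force: [-1.1, 1.3, 1.9]
opening: 0.0078
```

```bash
python3 - <<'E'
from h import *
s=get_state();p=s["eef_pos"]
st=plan([p[0],p[1],.26],np.radians(33.5),5,0)
st=plan([.52,-.23,.27],.187+np.pi/2,12,0,st)
E
```

```text
[0, 0, -49, 0, 0, 0, 0, -48, 0, 0, 0, 0, -49, 0, 0, 0, 0, -49, 0, 0, 0, 0, -48, 0, 0]
[-29, 28, -1, np.float64(-0.098), 0, -31, 25, -1, np.float64(-0.098), 0, -33, 22, -1, np.float64(-0.098), 0, -36, 19, 0, np.float64(-0.098), 0, -37, 15, -1, np.float64(-0.097), 0, -38, 11, -1, np.float64(-0.098), 0, -39, 8, -1, np.float64(-0.098), 0, -40, 3, -1, np.float64(-0.098), 0, -40, 0, -1, np.float64(-0.098), 0, -40, -4, -1, np.float64(-0.098), 0]
[-39, -8, 0, np.float64(-0.098), 0, -38, -12, -1, np.float64(-0.098), 0]
```

Request:
apply_moves --plan '[0,0,-30,0,0,0,0,-49,0,0,0,0,-49,0,0,0,0,-58,0,0,0,0,-58,0,0]'

```text
time: 4.58
eef_pos: [0.6202, 0.2386, 0.2614]
ee_rot: [[0.835, 0.55, -0.002], [0.55, -0.835, -0.001], [-0.003, -0.001, -1.0]]
force: [0.9, 0.1, -3.8]
opening: 0.0078
```

Request:
apply_moves --plan '[-29,28,-1,-0.098,0,-31,25,-1,-0.098,0,-33,22,-1,-0.098,0,-36,19,0,-0.098,0,-37,15,-1,-0.097,0,-38,11,-1,-0.098,0,-39,8,-1,-0.098,0,-40,3,-1,-0.098,0,-40,0,-1,-0.098,0,-40,-4,-1,-0.098,0]'

```text
time: 5.82
eef_pos: [0.5362, -0.1536, 0.2689]
ee_rot: [[0.006, 1.0, -0.002], [1.0, -0.006, 0.0], [0.0, -0.002, -1.0]]
force: [0.1, 0.3, -3.4]
opening: 0.0076
```

Request:
apply_moves --plan '[-39,-8,0,-0.098,0,-38,-12,-1,-0.098,0,0,0,0,0,0,0,0,0,0,0]'

```text
time: 6.32
eef_pos: [0.5201, -0.2296, 0.27]
ee_rot: [[-0.185, 0.983, -0.001], [0.983, 0.185, 0.001], [0.002, -0.001, -1.0]]
force: [0.4, 0.5, -5.0]
opening: 0.0078
```

```bash
python3 - <<'E'
from h import *
s=wsnap("w2");print(s["time"],s["eef_pos"],s["ee_rot"],s["joint_positions"],s["force"])
im=cv2.imread("pics/w2.png");cv2.imwrite("pics/w2b.png",cv2.resize(np.clip(im*1.5,0,255).astype(np.uint8),(800,600),interpolation=cv2.INTER_CUBIC))
E
```

```text
6.325 [ 0.52005686 -0.22956694  0.26999436] [[-0.18529333  0.98268216 -0.00146874]
 [ 0.98268192  0.18529534  0.00137116]
 [ 0.00161957 -0.00118923 -0.99999798]] [ 0.33820416  0.57276722 -0.00519814  1.70614548  0.00263275  0.86452476
  0.51849408] [ 0.3611395   0.54948923 -4.96187113]
```

View pics/w2b.png

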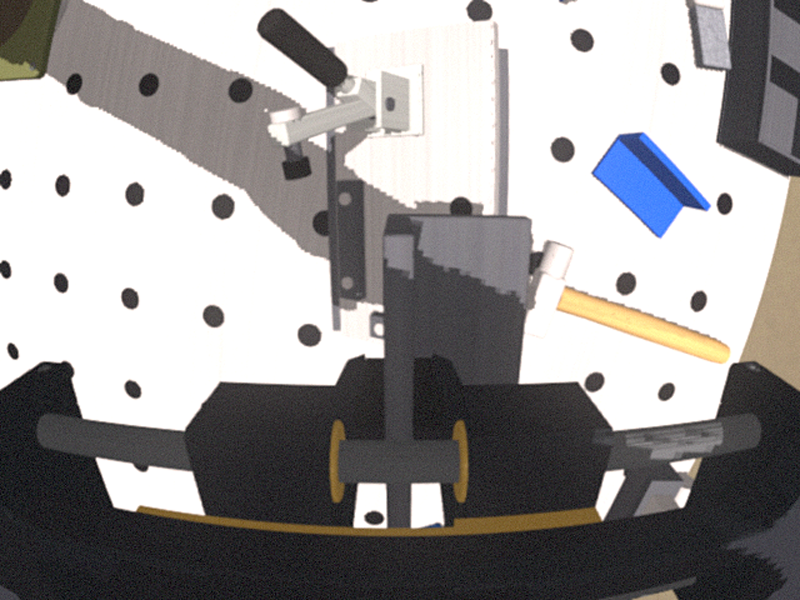

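Request:
apply_moves --plan '[-40,0,0,0,0,-40,0,0,0,0,-40,0,0,0,0,0,0,0,0,0,0,0,0,0,0]'

```text
time: 7.0
eef_pos: [0.5434, -0.3459, 0.2701]
ee_rot: [[-0.188, 0.982, -0.001], [0.982, 0.188, 0.002], [0.002, -0.0, -1.0]]
force: [0.2, 0.4, -4.3]
opening: 0.0082
```

```bash
python3 - <<'E'
from h import *
s=wsnap("w3");print(s["time"],s["eef_pos"],s["joint_positions"],s["force"])
im=cv2.imread("pics/w3.png")[0:210,220:500];cv2.imwrite("pics/w3b.png",cv2.resize(np.clip(im*1.5,0,255).astype(np.uint8),(800,600),interpolation=cv2.INTER_CUBIC))
f=np.load("jig.npz");
for q in [(0,10,12),(0,110,12),(10,0,12),(60,0,12),(110,-30,0),(-30,-30,0)]:
    print(q,(wproj("w3",f["O"]+f["R"]@np.array(q)/1000)-[220,0])*800/280)
E
```

```text
7.0 [ 0.54338893 -0.34586295  0.27007159] [ 0.50048739  0.68040851 -0.00821587  1.46907161  0.00419408  0.99386087
  0.6808907 ] [ 0.20868537  0.36128487 -4.25183343]
(0, 10, 12) [176.394077   362.55510415]
(0, 110, 12) [176.88213416  84.38422831]
(10, 0, 12) [200.51323649 390.95542083]
(60, 0, 12) [331.30287472 391.5876069 ]
(110, -30, 0) [490.94445319 492.10418816]
(-30, -30, 0) [131.0358801  471.21617543]
```

View pics/w3b.png

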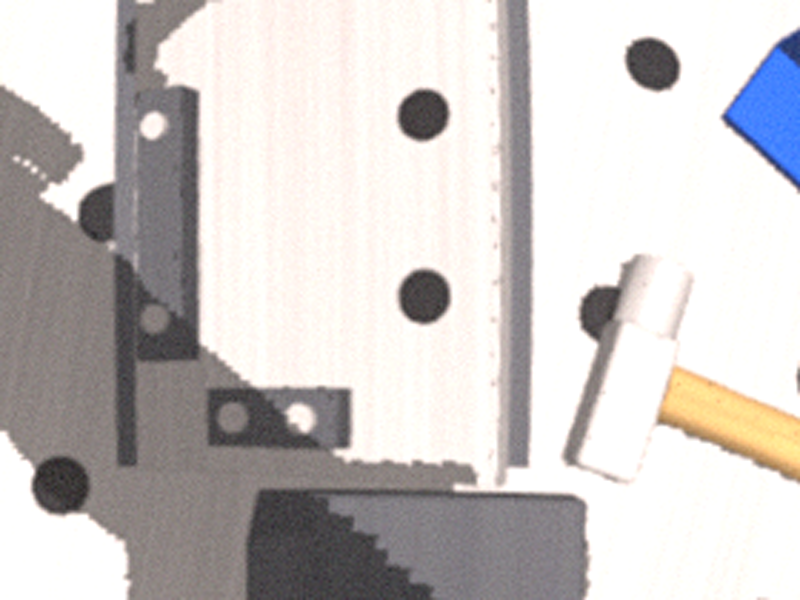

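```bash
python3 - <<'E'
from h import *
im=cv2.imread("pics/w3.png")[20:165,255:400];cv2.imwrite("pics/w3c.png",cv2.resize(np.clip(im*2.0,0,255).astype(np.uint8),(600,600),interpolation=cv2.INTER_CUBIC))
im=cv2.imread("pics/w3.png")[100:165,255:350];cv2.imwrite("pics/w3d.png",cv2.resize(np.clip(im*2.5,0,255).astype(np.uint8),(760,520),interpolation=cv2.INTER_CUBIC))
E
```

```text
(no output)
```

View pics/w3c.png

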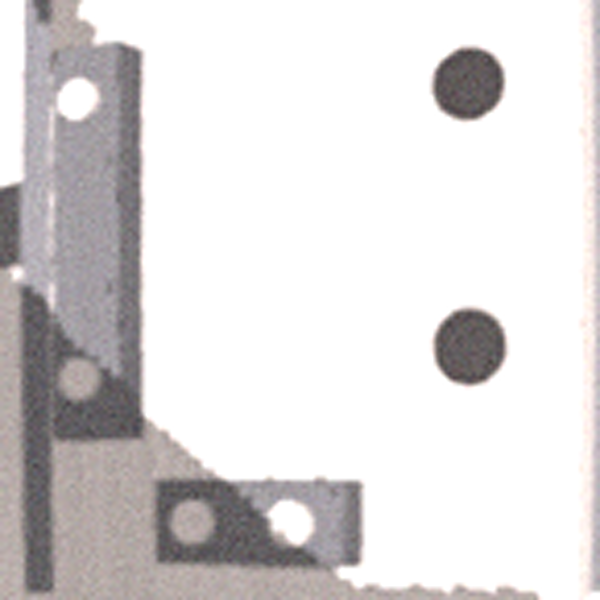

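View pics/w3d.png

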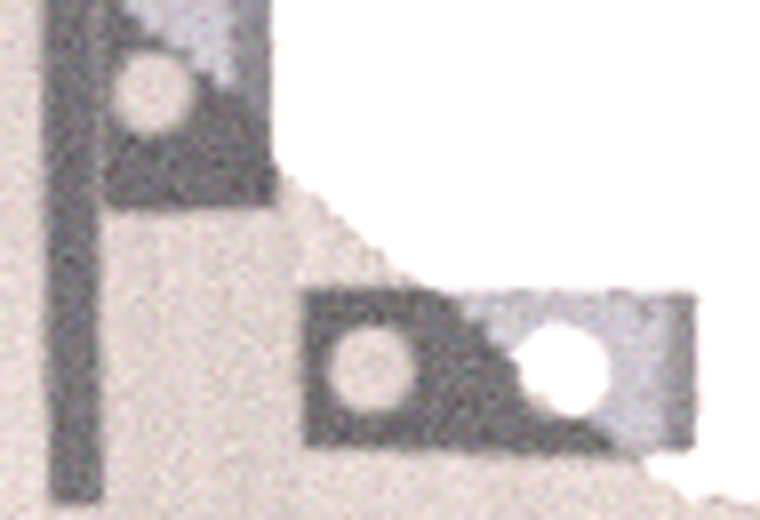

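```bash
python3 - <<'E'
from h import *
np.set_printoptions(precision=1,suppress=True)
f=np.load("jig.npz");R=f["R"];O=f["O"];n=R[:,2]
d=lambda x,y:(255+(x+.5)/8-.5,100+(y+.5)/8-.5)
k=145/600
c=lambda x,y:(255+(x+.5)*k-.5,20+(y+.5)*k-.5)
obs=[(d(274,208),(0,10,0)),(d(303,290),(10,0,12)),(d(303,452),(10,-20,12)),(d(695,290),(60,0,0)),(d(668,290),(60,0,12)),(c(142,47),(0,110,0)),(c(119,45),(0,110,12)),(c(119,430),(0,10,12)),(d(104,208),(-20,10,12)),(d(52,500),(-30,-30,0))]
L=[]
for (u,v),q in obs:
    X=wonz("w3",u,v,0,n,O+n*q[2]/1000);l=R.T@(X-O)*1000;L.append(l-q);print(q,l,"diff",l-q)
print(np.mean(L,0))
E
```

```text
(0, 10, 0) [ 0.2 11.4 -0. ] diff [ 0.2  1.4 -0. ]
(10, 0, 12) [12.7  1.  12. ] diff [2.7 1.  0. ]
(10, -20, 12) [ 12.5 -18.9  12. ] diff [2.5 1.1 0. ]
(60, 0, 0) [59.5  1.1 -0. ] diff [-0.5  1.1 -0. ]
(60, 0, 12) [62.1  1.2 12. ] diff [2.1 1.2 0. ]
(0, 110, 0) [  0.2 111.1  -0. ] diff [ 0.2  1.1 -0. ]
(0, 110, 12) [  1.8 108.7  12. ] diff [ 1.8 -1.3 -0. ]
(0, 10, 12) [ 2.  13.3 12. ] diff [ 2.   3.3 -0. ]
(-20, 10, 12) [-17.6  11.8  12. ] diff [ 2.4  1.8 -0. ]
(-30, -30, 0) [-36.5 -27.1  -0. ] diff [-6.5  2.9 -0. ]
[ 0.7  1.4 -0. ]
```

```bash
cat >> h.py <<'E'
def jig():
    f=np.load("jig.npz");return f["R"],f["O"]+f["R"]@np.array([1.3,1.2,0])/1000
YJ=0.1872
def hz(u,y,z):  # jig-horizontal u (mm), y (mm), world z (m)
    R,O=jig();c,s=np.cos(YJ),np.sin(YJ)
    return np.array([O[0]+(c*u-s*y)/1e3,O[1]+(s*u+c*y)/1e3,z])
def where():
    s=get_state();R,O=jig();d=(np.array(s["eef_pos"])-O)*1e3;c,sn=np.cos(YJ),np.sin(YJ)
    return "t %.2f u %.1f y %.1f z %.1f"%(s["time"],c*d[0]+sn*d[1],-sn*d[0]+c*d[1],s["eef_pos"][2]*1e3),"F jig",np.round([c*s["force"][0]+sn*s["force"][1],-sn*s["force"][0]+c*s["force"][1],s["force"][2]],1)
E
python3 - <<'E'
from h import *
print(jig()[1],where())
st=plan(hz(1.6,50,.25),YJ+np.pi/2,4,0)
st=plan(hz(1.6,50,.13),YJ+np.pi/2,4,0,st)
st=plan(hz(1.6,50,.09),YJ+np.pi/2,2,0,st)
E
```

```text
[ 0.50237388 -0.28093693  0.03565   ] ('t 7.05 u 28.4 y -71.1 z 270.3', 'F jig', array([ 0.2,  0.9, -4.3]))
[30, -7, 5, 0, 0, 31, -6, 5, 0, 0, 30, -7, 5, 0, 0, 30, -6, 5, 0, 0]
[0, 0, 30, 0, 0, 0, 0, 30, 0, 0, 0, 0, 30, 0, 0, 0, 0, 30, 0, 0]
[0, 0, 20, 0, 0, 0, 0, 20, 0, 0]
```

Request:
apply_moves --plan '[30,-7,5,0,0,31,-6,5,0,0,30,-7,5,0,0,30,-6,5,0,0,0,0,40,0,0,0,0,40,0,0,0,0,40,0,0,0,0,20,0,0,0,0,15,0,0,0,0,0,0,0]'

```text
time: 8.3
eef_pos: [0.4949, -0.233, 0.0953]
ee_rot: [[-0.187, 0.982, -0.001], [0.982, 0.187, 0.001], [0.001, -0.001, -1.0]]
force: [0.3, -0.3, -3.9]
opening: 0.0077
```

```bash
python3 - <<'E'
from h import *
print(where(),get_state()["ee_rot"])
a=snapshot("top")[200:340,340:500,::-1];cv2.imwrite("pics/t1.png",cv2.resize(np.clip(a*1.6,0,255).astype(np.uint8),(686,600),interpolation=cv2.INTER_CUBIC))
a=snapshot("scene")[130:300,120:340,::-1];cv2.imwrite("pics/s1.png",cv2.resize(np.clip(a*1.6,0,255).astype(np.uint8),(776,600),interpolation=cv2.INTER_CUBIC))
E
```

```text
('t 8.30 u 1.5 y 48.5 z 95.3', 'F jig', array([ 0.2, -0.4, -3.9])) [[-1.87281606e-01  9.82305806e-01 -9.50839687e-04]
 [ 9.82305606e-01  1.87282515e-01  9.77795393e-04]
 [ 1.13856974e-03 -7.50892063e-04 -9.99999070e-01]]
```

View pics/s1.png

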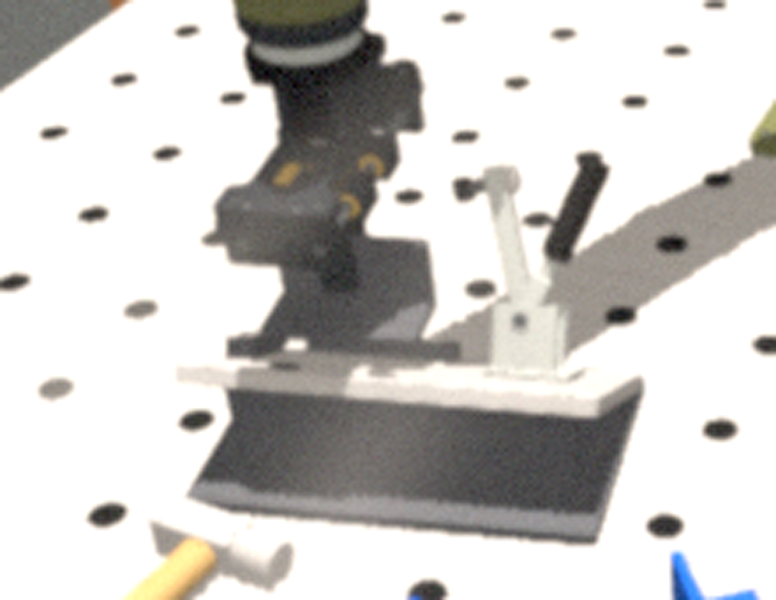

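Request:
apply_moves --plan '[0,0,8,0,0,0,0,4,0,0,0,0,0,0,0]'

```text
time: 8.78
eef_pos: [0.4947, -0.234, 0.0834]
ee_rot: [[-0.186, 0.983, -0.001], [0.983, 0.186, 0.0], [0.0, -0.0, -1.0]]
force: [-1.2, 0.7, -3.6]
opening: 0.0078
```

Request:
apply_moves --plan '[0,0,2,0,0,0,0,0,0,0]'

```text
time: 9.02
eef_pos: [0.4949, -0.234, 0.0816]
ee_rot: [[-0.186, 0.983, -0.0], [0.983, 0.186, 0.0], [0.0, -0.0, -1.0]]
force: [1.3, -0.5, -3.7]
opening: 0.0077
```

Request:
apply_moves --plan '[-3,0,0,0,0,-2,0,0,0,0,-1,0,0,0,0,0,0,0,0,0]'

```text
time: 9.52
eef_pos: [0.4956, -0.2388, 0.0817]
ee_rot: [[-0.187, 0.982, -0.001], [0.982, 0.187, 0.002], [0.002, -0.001, -1.0]]
force: [-1.1, 3.7, -1.9]
opening: 0.008
```

Request:
apply_moves --plan '[-1,0,0,0,0,0,0,0,0,0,-1,0,0,0,0,0,0,0,0,0]'

```text
time: 10.02
eef_pos: [0.4953, -0.2391, 0.0815]
ee_rot: [[-0.188, 0.982, -0.003], [0.982, 0.188, 0.004], [0.004, -0.002, -1.0]]
force: [-3.5, 7.9, 0.7]
opening: 0.0079
```

```bash
python3 -c "
from h import *
print(where())"
```

```text
('t 10.03 u 0.9 y 42.4 z 81.5', 'F jig', array([-2. ,  8.4,  0.7]))
```

Request:
apply_moves --plan '[2,0,1,0,0,0,0,2,0,0,0,0,0,0,0]'

```text
time: 10.4
eef_pos: [0.4956, -0.2389, 0.0791]
ee_rot: [[-0.187, 0.982, -0.001], [0.982, 0.187, 0.001], [0.002, -0.001, -1.0]]
force: [-2.8, 5.8, 4.0]
opening: 0.0079
```

```bash
python3 -c "
from h import *
print(where())"
```

```text
('t 10.40 u 1.2 y 42.6 z 79.1', 'F jig', array([-1.6,  6.2,  4. ]))
```

Request:
apply_moves --plan '[1,0,0,0,0,0,0,0,0,0.15,0,0,0,0,0.25,0,0,0,0,0.35,0,0,0,0,0.45,0,0,0,0,0.6,0,0,0,0,0.6]'

```text
time: 11.28
eef_pos: [0.4968, -0.239, 0.079]
ee_rot: [[-0.186, 0.983, 0.002], [0.983, 0.186, -0.0], [-0.001, 0.002, -1.0]]
force: [-0.4, -0.3, 0.0]
opening: 0.0528
```

```bash
python3 - <<'E'
from h import *
print(where())
wsnap("w4")
a=snapshot("scene")[130:300,120:340,::-1];cv2.imwrite("pics/s2.png",cv2.resize(np.clip(a*1.6,0,255).astype(np.uint8),(776,600),interpolation=cv2.INTER_CUBIC))
E
```

```text
('t 11.28 u 2.4 y 42.2 z 79.0', 'F jig', array([-0.5, -0.2,  0. ]))
```

View pics/s2.png

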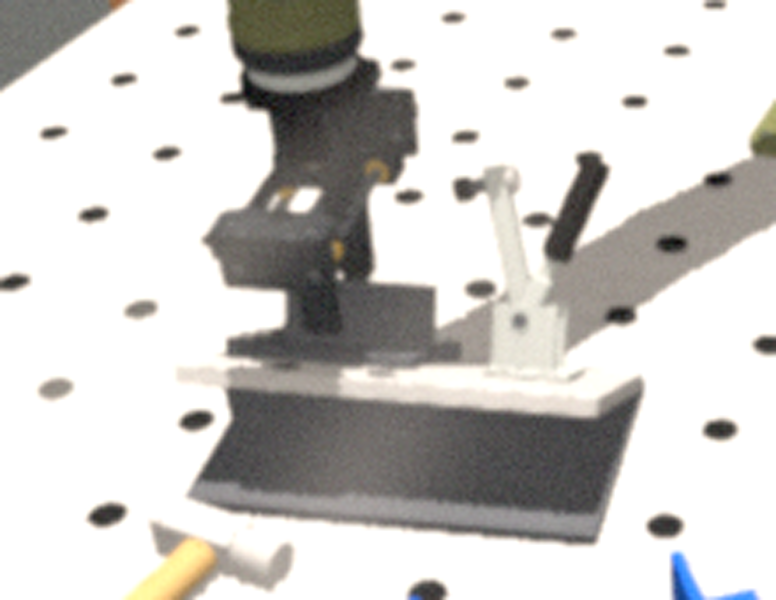

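View pics/w4.png

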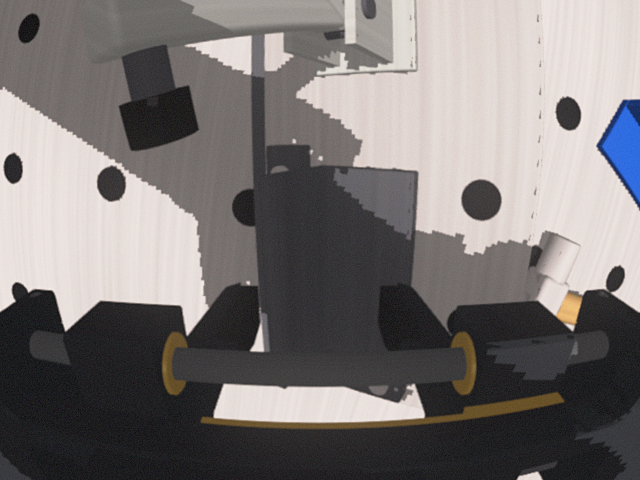

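```bash
python3 - <<'E'
from h import *
im=cv2.imread("pics/w4.png")[130:290,230:440];cv2.imwrite("pics/w4c.png",cv2.resize(np.clip(im*2.5,0,255).astype(np.uint8),(787,600),interpolation=cv2.INTER_CUBIC))
np.set_printoptions(precision=1,suppress=True)
R,O=jig();O=O.copy();n=R[:,2]
# expected pixels if seated and if 4 mm up
for dx in (0,5):
  for q in [(50,100,8),(8,100,50),(0,100,50),(8,100,8),(0,100,12),(0,110,12),(50,60,8)]:
    print(dx,q,(wproj("w4",O+R@(np.array(q)+[dx,0,0])/1e3)-[230,130])*3.748)
E
```

```text
0 (50, 100, 8) [646.3 158.5]
0 (8, 100, 50) [122.9 172.4]
0 (0, 100, 50) [ 63.8 169.1]
0 (8, 100, 8) [328.2 137. ]
0 (0, 100, 12) [258.3 136.9]
0 (0, 110, 12) [257.7  59.1]
0 (50, 60, 8) [628.4 488.8]
5 (50, 100, 8) [688. 162.]
5 (8, 100, 50) [161.9 174.6]
5 (0, 100, 50) [100.3 171.1]
5 (8, 100, 8) [362.8 138.9]
5 (0, 100, 12) [291.7 138.6]
5 (0, 110, 12) [291.4  59.6]
5 (50, 60, 8) [667.4 495.5]
```

View pics/w4c.png

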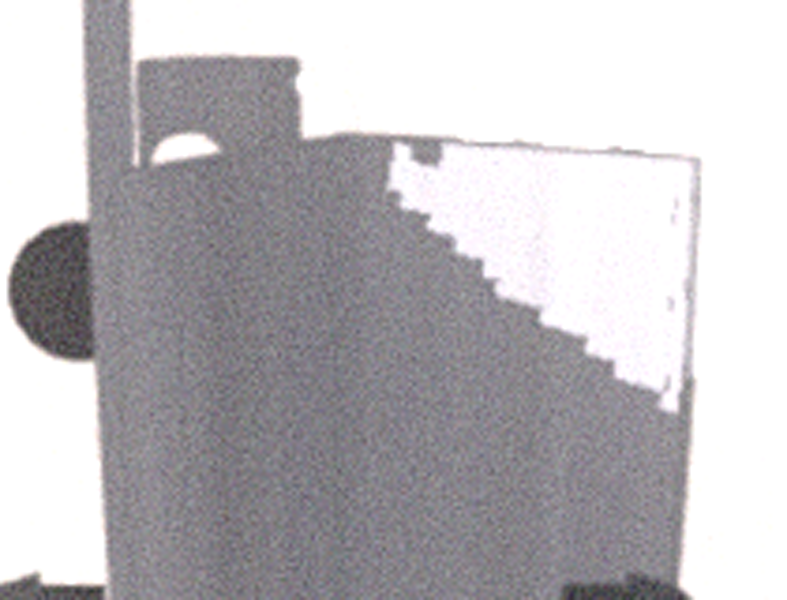

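Request:
apply_moves --plan '[0,-12,0,0,0.6,0,-12,0,0,0.6,0,0,9,0,0.6,0,0,9,0,0.6,0,0,0,0,0.6]'

```text
time: 12.0
eef_pos: [0.4721, -0.243, 0.0597]
ee_rot: [[-0.186, 0.982, -0.001], [0.982, 0.186, 0.001], [0.001, -0.001, -1.0]]
force: [-0.2, 0.8, 0.5]
opening: 0.0533
```

```bash
python3 -c "
from h import *
print(where())"
```

```text
('t 12.00 u -22.7 y 43.0 z 59.7', 'F jig', array([-0.1,  0.8,  0.5]))
```

Request:
apply_moves --plan '[0,-3,0,0,0.6,0,-3,0,0,0.6,0,0,0,0,0.6]'

```text
time: 12.38
eef_pos: [0.466, -0.2447, 0.0609]
ee_rot: [[-0.186, 0.983, -0.0], [0.983, 0.186, -0.0], [-0.0, -0.0, -1.0]]
force: [0.2, -0.8, -0.3]
opening: 0.0532
```

Request:
apply_moves --plan '[0,-2,0,0,0.6,0,-1,0,0,0.6,0,0,0,0,0.6]'

```text
time: 12.75
eef_pos: [0.4633, -0.2451, 0.0607]
ee_rot: [[-0.186, 0.983, -0.0], [0.983, 0.186, 0.0], [0.0, -0.0, -1.0]]
force: [-0.8, 0.1, -0.1]
opening: 0.0529
```

```bash
python3 -c "
from h import *
print(where())"
```

```text
('t 12.75 u -31.7 y 42.5 z 60.7', 'F jig', array([-0.7,  0.3, -0.1]))
```

Request:
apply_moves --plan '[0,-2,0,0,0.6,0,-1,0,0,0.6,0,0,0,0,0.6]'

```text
time: 13.12
eef_pos: [0.4614, -0.2455, 0.0608]
ee_rot: [[-0.186, 0.982, 0.002], [0.982, 0.186, -0.0], [-0.0, 0.002, -1.0]]
force: [2.7, 0.9, -0.2]
opening: 0.0528
```

Request:
apply_moves --plan '[0,-2,0,0,0.6,0,-1,0,0,0.6,0,0,0,0,0.6]'

```text
time: 13.5
eef_pos: [0.4571, -0.2463, 0.0607]
ee_rot: [[-0.186, 0.983, -0.001], [0.983, 0.186, 0.0], [0.0, -0.001, -1.0]]
force: [2.7, 0.5, -0.6]
opening: 0.0528
```

```bash
python3 - <<'E'
from h import *
print(where());wsnap("w5")
im=cv2.imread("pics/w5.png");cv2.imwrite("pics/w5c.png",cv2.resize(np.clip(im*1.8,0,255).astype(np.uint8),(800,600),interpolation=cv2.INTER_CUBIC))
E
```

```text
('t 13.50 u -38.1 y 42.4 z 60.7', 'F jig', array([ 2.7, -0. , -0.6]))
```

View pics/w5c.png

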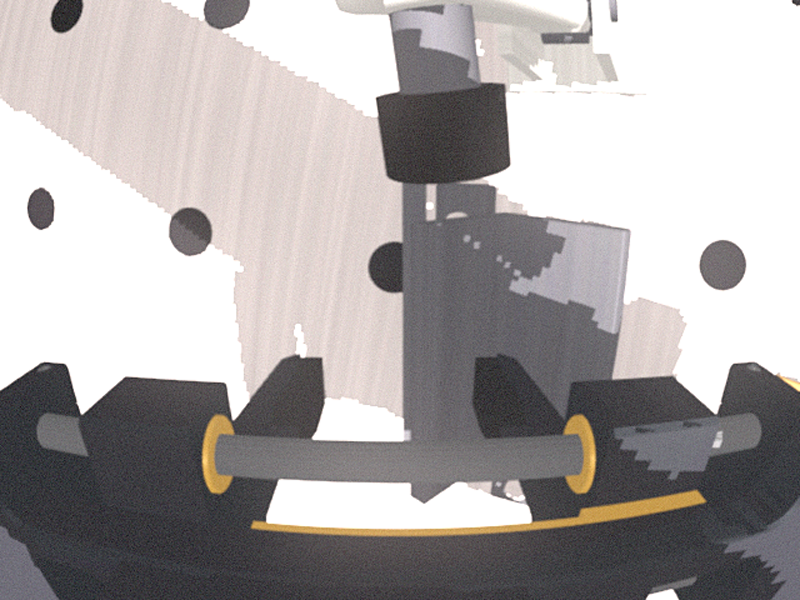

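Request:
apply_moves --plan '[0,-2,0,0,0.6,0,0,0,0,0.6]'

```text
time: 13.8
eef_pos: [0.4548, -0.2467, 0.0606]
ee_rot: [[-0.185, 0.983, -0.001], [0.983, 0.185, 0.0], [0.0, -0.001, -1.0]]
force: [1.8, -0.4, 0.2]
opening: 0.0524
```

Request:
apply_moves --plan '[0,-2,0,0,0.6,0,0,0,0,0.6]'

```text
time: 14.05
eef_pos: [0.4529, -0.247, 0.0607]
ee_rot: [[-0.186, 0.983, -0.001], [0.983, 0.186, 0.0], [0.0, -0.001, -1.0]]
force: [0.7, -0.7, 0.9]
opening: 0.0528
```

```bash
python3 - <<'E'
from h import *
print(where());wsnap("w6")
im=cv2.imread("pics/w6.png")[120:320,280:540];cv2.imwrite("pics/w6c.png",cv2.resize(np.clip(im*2.2,0,255).astype(np.uint8),(780,600),interpolation=cv2.INTER_CUBIC))
E
```

```text
('t 14.05 u -42.3 y 42.5 z 60.7', 'F jig', array([ 0.6, -0.8,  0.9]))
```

View pics/w6c.png

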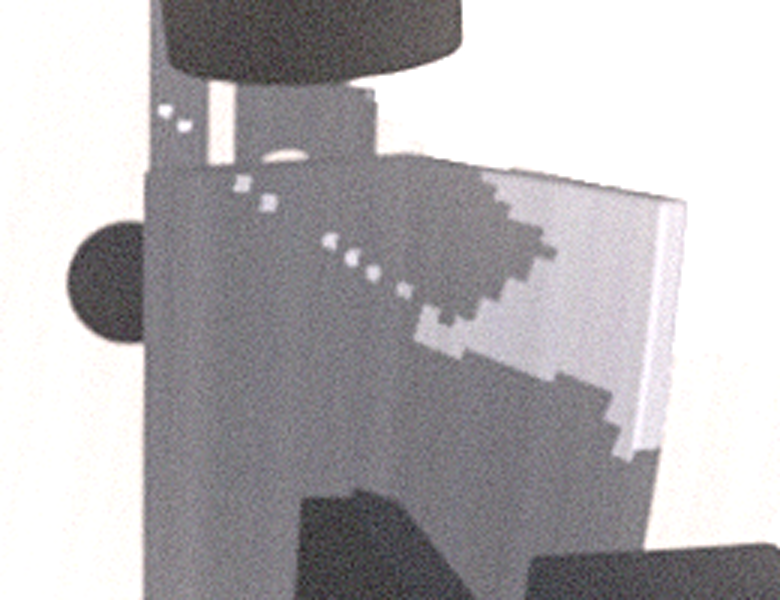

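```bash
python3 - <<'E'
from h import *
np.set_printoptions(precision=1,suppress=True)
R,O=jig();O=O.copy()
for nm,off,sc in (("w6",[280,120],3),("w5",[0,0],1.25)):
  for dx in (0,4):
   for q in [(50,100,8),(50,100,0),(8,100,50),(0,100,50),(8,100,8),(0,110,0),(50,60,8)]:
    print(nm,dx,q,(wproj(nm,O+R@(np.array(q)+[dx,0,0])/1e3)-off)*sc)
E
```

```text
w6 0 (50, 100, 8) [703.2 188. ]
w6 0 (50, 100, 0) [703.5 182.2]
w6 0 (8, 100, 50) [323.  189.5]
w6 0 (0, 100, 50) [257.6 183.9]
w6 0 (8, 100, 8) [417.9 158.1]
w6 0 (0, 110, 0) [383.7  85.8]
w6 0 (50, 60, 8) [668.3 460.8]
w6 4 (50, 100, 8) [730.9 191.4]
w6 4 (50, 100, 0) [729.9 185.5]
w6 4 (8, 100, 50) [356.7 192.6]
w6 4 (0, 100, 50) [289.9 186.6]
w6 4 (8, 100, 8) [444.1 160.4]
w6 4 (0, 110, 0) [408.5  87.3]
w6 4 (50, 60, 8) [694.2 465.1]
w5 0 (50, 100, 8) [632.1 227.4]
w5 0 (50, 100, 0) [632.7 225. ]
w5 0 (8, 100, 50) [469.  228.4]
w5 0 (0, 100, 50) [442.  226.1]
w5 0 (8, 100, 8) [512.5 215.3]
w5 0 (0, 110, 0) [498.7 185.1]
w5 0 (50, 60, 8) [618.  342.1]
w5 4 (50, 100, 8) [643.8 228.8]
w5 4 (50, 100, 0) [643.9 226.4]
w5 4 (8, 100, 50) [483.  229.6]
w5 4 (0, 100, 50) [455.4 227.2]
w5 4 (8, 100, 8) [523.4 216.2]
w5 4 (0, 110, 0) [509.  185.7]
w5 4 (50, 60, 8) [629.  343.9]
```

Request:
apply_moves --plan '[0,2,0,0,0.6,0,2,0,0,0.6,0,2,0,0,0.6,0,2,0,0,0.6,0,2,0,0,0.6,0,4,0,0,0.6,0,0,0,0,0.6]'

```text
time: 14.98
eef_pos: [0.4679, -0.2442, 0.0607]
ee_rot: [[-0.186, 0.982, 0.001], [0.982, 0.186, 0.0], [-0.0, 0.001, -1.0]]
force: [0.4, -0.3, 0.1]
opening: 0.0527
```

```bash
cat >>h.py <<'E'
def look(nm,x0,y0,x1,y1,sc,g=2.2):
    print(where());wsnap(nm)
    im=cv2.imread(f"pics/{nm}.png")[y0:y1,x0:x1];cv2.imwrite(f"pics/{nm}c.png",cv2.resize(np.clip(im*g,0,255).astype(np.uint8),None,fx=sc,fy=sc,interpolation=cv2.INTER_CUBIC))
    R,O=jig()
    for q in [(50,100,8),(50,100,0),(8,100,50),(0,100,50),(8,100,8),(0,110,0),(50,60,8)]:
        print(q,[np.round((wproj(nm,O+R@(np.array(q)+[dx,0,0])/1e3)-[x0,y0])*sc) for dx in (0,4)])
E
python3 - <<'E'
from h import *
look("w7",280,120,540,320,3)
E
```

```text
('t 14.97 u -27.1 y 42.5 z 60.7', 'F jig', array([ 0.3, -0.4,  0.1]))
(50, 100, 8) [array([607., 183.]), array([636., 187.])]
(50, 100, 0) [array([612., 178.]), array([640., 181.])]
(8, 100, 50) [array([188., 188.]), array([221., 191.])]
(0, 100, 50) [array([126., 183.]), array([157., 186.])]
(8, 100, 8) [array([317., 156.]), array([343., 158.])]
(0, 110, 0) [array([287.,  83.]), array([311.,  84.])]
(50, 60, 8) [array([576., 464.]), array([603., 469.])]
```

View pics/w7c.png

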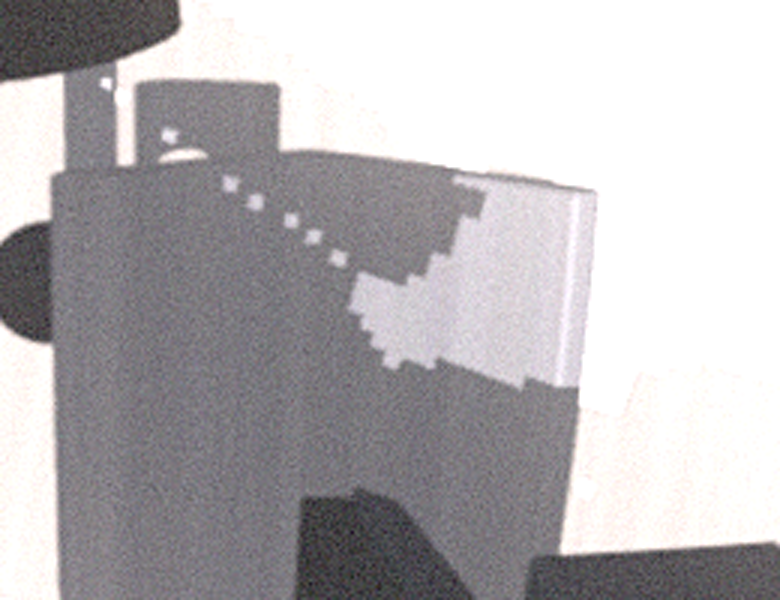

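Request:
apply_moves --plan '[0,1,-5,0,0.6,0,2,-8,0,0.6,0,0,0,0,0.6]'

```text
time: 15.4
eef_pos: [0.4711, -0.244, 0.0746]
ee_rot: [[-0.186, 0.983, 0.002], [0.983, 0.186, -0.001], [-0.001, 0.002, -1.0]]
force: [-0.4, 0.0, -0.6]
opening: 0.0529
```

```bash
python3 - <<'E'
from h import *
look("w8",260,100,540,300,2.8)
a=snapshot("scene")[130:300,120:340,::-1];cv2.imwrite("pics/s3.png",cv2.resize(np.clip(a*1.6,0,255).astype(np.uint8),(776,600),interpolation=cv2.INTER_CUBIC))
E
```

```text
('t 15.40 u -23.9 y 42.1 z 74.6', 'F jig', array([-0.4,  0.1, -0.6]))
(50, 100, 8) [array([568., 211.]), array([593., 214.])]
(50, 100, 0) [array([574., 207.]), array([598., 209.])]
(8, 100, 50) [array([201., 214.]), array([228., 216.])]
(0, 100, 50) [array([149., 211.]), array([175., 213.])]
(8, 100, 8) [array([318., 189.]), array([340., 191.])]
(0, 110, 0) [array([294., 127.]), array([315., 128.])]
(50, 60, 8) [array([545., 456.]), array([568., 459.])]
```

View pics/w8c.png

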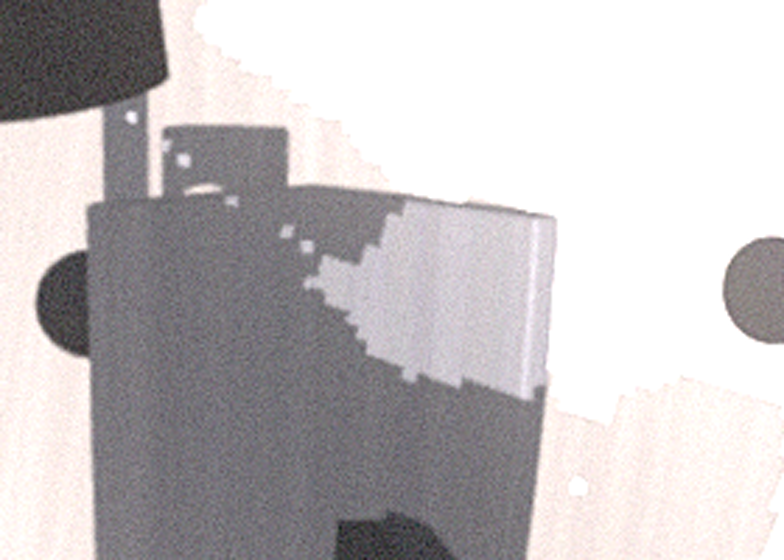

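View pics/s3.png

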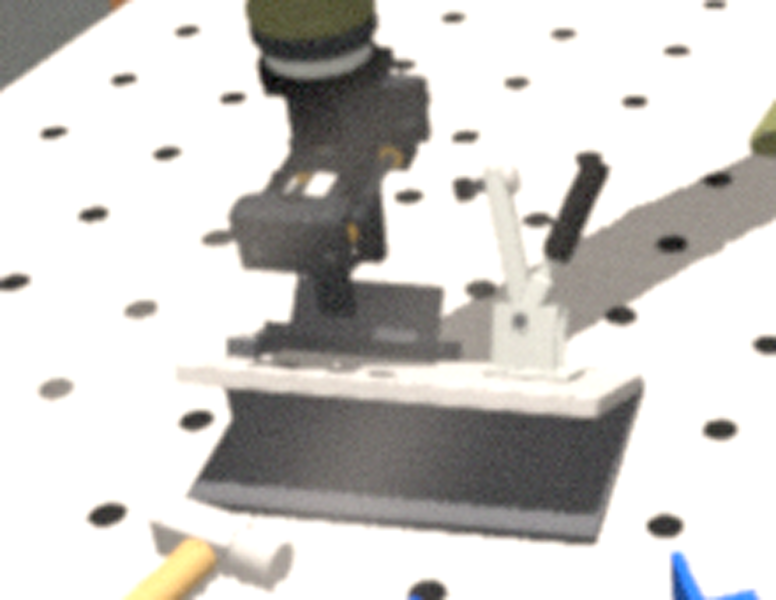

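```bash
python3 - <<'E'
from h import *
from scipy.optimize import least_squares
R,O=jig()
ob=[("w7",(280,120),3,[(53,175),(575,188),(597,190),(278,82)]),("w8",(260,100),2.8,[(90,205),(532,215),(554,217),(288,128)])]
def mod(p):
    x,z,d,y=p;c,s=np.cos(d),np.sin(d)
    out=[]
    for lx,lz in [(0,50),(50,8),(50,0)]:
        out.append((x+c*lx-s*lz,y,z+s*lx+c*lz))
    return out
def res(p):
    r=[]
    for nm,off,sc,px in ob:
        # local jig correction from bar end
        b=wproj(nm,O+R@np.array([0,110,0])/1e3);corr=(np.array(px[3])/sc+off)-b
        for q,m in zip(mod(p),px[:3]): r.append(wproj(nm,O+R@np.array(q)/1e3)+corr-(np.array(m)/sc+off))
    return np.ravel(r)
for f in (0,1):
    s=least_squares(res,[0,0,0.1*f,100]);print(np.round(s.x,2),"deg",np.degrees(s.x[2]));print(np.round(res(s.x),1))
E
```

```text
[ 1.69 -3.47  0.28 99.67] deg 16.2220827003186
[-0.2 -0.5 -1.2  0.9 -0.9 -1.2 -0.   0.2  1.2  1.2  1.3 -0.7]
[ 1.69 -3.47  0.28 99.67] deg 16.222054637957992
[-0.2 -0.5 -1.2  0.9 -0.9 -1.2 -0.   0.2  1.2  1.2  1.3 -0.7]
```

Request:
apply_moves --plan '[0,0,-20,0,0.6,0,10,0,0,0.6,0,10,0,0,0.6,0,0,8,0,0.6,0,0,5,0,0.6,0,0,0,0,0.6]'

```text
time: 16.25
eef_pos: [0.4895, -0.2398, 0.0799]
ee_rot: [[-0.186, 0.983, -0.001], [0.983, 0.186, 0.001], [0.001, -0.001, -1.0]]
force: [-0.5, -0.1, 1.2]
opening: 0.0528
```

```bash
python3 - <<'E'
from h import *
print(where())
E
```

```text
('t 16.25 u -5.0 y 42.8 z 79.9', 'F jig', array([-0.5,  0. ,  1.2]))
```

Request:
apply_moves --plan '[0,0,4,0,0.6,0,0,3,0,0.6,0,0,0,0,0.6]'

```text
time: 16.62
eef_pos: [0.4894, -0.2401, 0.0734]
ee_rot: [[-0.186, 0.983, -0.001], [0.983, 0.186, 0.0], [0.0, -0.001, -1.0]]
force: [-0.3, -0.5, -0.4]
opening: 0.0525
```

Request:
apply_moves --plan '[0,0,2,0,0.6,0,0,2,0,0.6,0,0,0,0,0.6]'

```text
time: 17.0
eef_pos: [0.4898, -0.24, 0.0695]
ee_rot: [[-0.186, 0.983, -0.0], [0.983, 0.186, 0.0], [0.0, -0.0, -1.0]]
force: [0.7, 0.5, 0.2]
opening: 0.0527
```

```bash
python3 - <<'E'
from h import *
look("w9",260,100,540,300,2.8)
E
```

```text
('t 17.00 u -4.7 y 42.6 z 69.5', 'F jig', array([0.8, 0.4, 0.2]))
(50, 100, 8) [array([460., 213.]), array([486., 216.])]
(50, 100, 0) [array([472., 208.]), array([497., 211.])]
(8, 100, 50) [array([ 52., 223.]), array([ 77., 225.])]
(0, 100, 50) [array([  3., 220.]), array([ 27., 221.])]
(8, 100, 8) [array([205., 194.]), array([227., 195.])]
(0, 110, 0) [array([186., 130.]), array([207., 130.])]
(50, 60, 8) [array([442., 471.]), array([466., 475.])]
```

View pics/w9c.png

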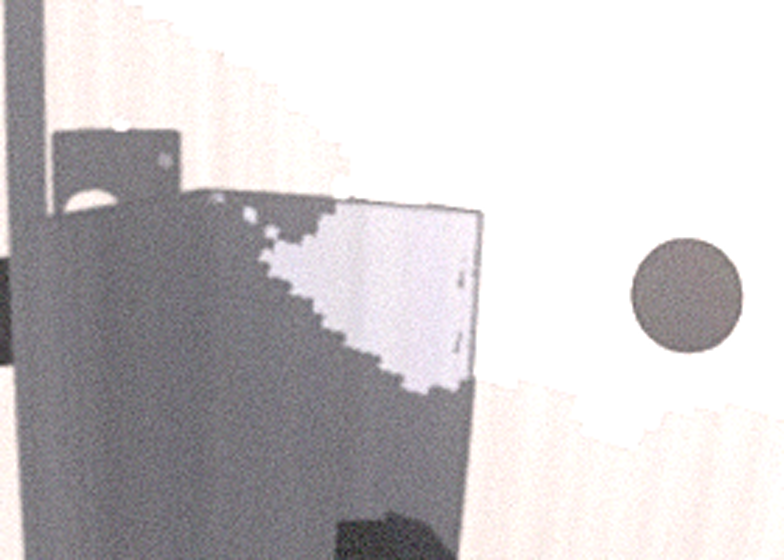

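Request:
apply_moves --plan '[0,0,-12,0,0.6,0,-10,0,0,0.6,0,-9,5,0,0.6,0,0,6,0,0.6,0,0,5,0,0.6,0,0,3,0,0.6,0,0,0,0,0.6]'

```text
time: 17.92
eef_pos: [0.4713, -0.2434, 0.0623]
ee_rot: [[-0.186, 0.982, -0.0], [0.982, 0.186, 0.0], [0.0, -0.0, -1.0]]
force: [-0.4, -0.1, -0.3]
opening: 0.0531
```

```bash
python3 - <<'E'
from h import *
print(where())
E
```

```text
('t 17.93 u -23.5 y 42.7 z 62.3', 'F jig', array([-0.4, -0. , -0.3]))
```

Request:
apply_moves --plan '[0,0,3,0,0.6,0,0,2,0,0.6,0,0,0,0,0.6]'

```text
time: 18.3
eef_pos: [0.4712, -0.2436, 0.0576]
ee_rot: [[-0.186, 0.983, -0.0], [0.983, 0.186, 0.0], [0.0, -0.0, -1.0]]
force: [-0.8, 0.3, 0.3]
opening: 0.0529
```

Request:
apply_moves --plan '[0,0,2,0,0.6,0,0,0,0,0.6]'

```text
time: 18.55
eef_pos: [0.4712, -0.2435, 0.0556]
ee_rot: [[-0.186, 0.983, -0.0], [0.983, 0.186, 0.0], [0.0, -0.0, -1.0]]
force: [0.6, 0.2, -0.8]
opening: 0.0529
```

Request:
apply_moves --plan '[0,0,2,0,0.6,0,0,0,0,0.6]'

```text
time: 18.8
eef_pos: [0.4712, -0.2435, 0.0536]
ee_rot: [[-0.186, 0.983, -0.0], [0.983, 0.186, 0.0], [0.0, -0.0, -1.0]]
force: [-0.6, -0.4, 0.6]
opening: 0.0531
```

Request:
apply_moves --plan '[0,0,2,0,0.6,0,0,0,0,0.6]'

```text
time: 19.05
eef_pos: [0.4715, -0.2437, 0.0521]
ee_rot: [[-0.186, 0.983, 0.001], [0.983, 0.186, -0.0], [-0.0, 0.001, -1.0]]
force: [-0.4, -0.4, 4.2]
opening: 0.0524
```

Request:
apply_moves --plan '[0,0,2,0,0.6,0,0,0,0,0.6]'

```text
time: 19.3
eef_pos: [0.4716, -0.2437, 0.0517]
ee_rot: [[-0.186, 0.983, 0.002], [0.983, 0.186, -0.001], [-0.001, 0.002, -1.0]]
force: [-3.3, 2.5, 20.6]
opening: 0.0529
```

Request:
apply_moves --plan '[0,-1,0,0,0.6,0,-1,1,0,0.6,0,0,0,0,0.6]'

```text
time: 19.68
eef_pos: [0.4715, -0.2438, 0.0515]
ee_rot: [[-0.187, 0.982, 0.006], [0.982, 0.187, -0.001], [-0.002, 0.005, -1.0]]
force: [-2.8, 3.5, 25.3]
opening: 0.0527
```

```bash
python3 - <<'E'
from h import *
print(where())
E
```

```text
('t 19.68 u -23.4 y 42.2 z 51.5', 'F jig', array([-2.1,  4. , 25.3]))
```

Request:
apply_moves --plan '[0,-1,-2,0,0.6,0,-1,0,0,0.6,0,0,0,0,0.6]'

```text
time: 20.05
eef_pos: [0.4675, -0.2444, 0.0505]
ee_rot: [[-0.186, 0.983, 0.0], [0.983, 0.186, 0.0], [-0.0, 0.0, -1.0]]
force: [0.7, -0.6, 1.3]
opening: 0.0529
```

```bash
python3 - <<'E'
from h import *
look("w10",260,100,540,300,2.8)
E
```

```text
('t 20.05 u -27.5 y 42.4 z 50.5', 'F jig', array([ 0.6, -0.8,  1.3]))
(50, 100, 8) [array([656., 237.]), array([685., 240.])]
(50, 100, 0) [array([659., 231.]), array([686., 234.])]
(8, 100, 50) [array([241., 243.]), array([275., 246.])]
(0, 100, 50) [array([177., 238.]), array([209., 240.])]
(8, 100, 8) [array([366., 208.]), array([392., 210.])]
(0, 110, 0) [array([336., 135.]), array([361., 137.])]
(50, 60, 8) [array([622., 514.]), array([649., 519.])]
```

View pics/w10c.png

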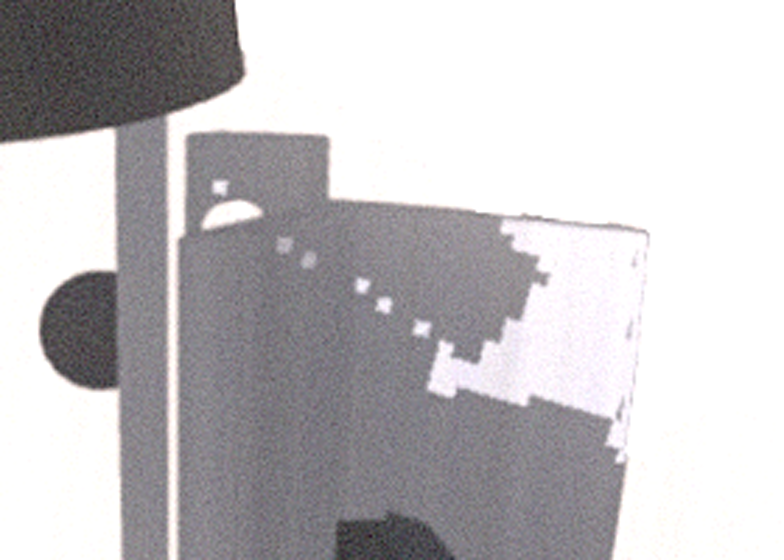

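Request:
apply_moves --plan '[0,0,-10,0,0.6,0,0,-30,0,0.6,0,0,-50,0,0.6,0,0,-60,0,0.6,0,0,-60,0,0.6,0,0,0,0,0.6]'

```text
time: 20.85
eef_pos: [0.4693, -0.2456, 0.2653]
ee_rot: [[-0.185, 0.983, 0.008], [0.983, 0.185, -0.004], [-0.005, 0.008, -1.0]]
force: [0.4, -0.9, -0.8]
opening: 0.0528
```

```bash
python3 - <<'E'
from h import *
look("w11",240,60,440,260,3)
R,O=jig()
for q in [(0,0,0),(10,0,12),(60,0,12),(0,110,12),(0,110,0),(0,0,50),(50,0,8),(0,100,50),(30,206,137)]: print(q,(wproj("w11",O+R@np.array(q)/1e3)-[240,60])*3)
a=snapshot("top")[215:335,340:500,::-1];cv2.imwrite("pics/t2.png",cv2.resize(np.clip(a*1.6,0,255).astype(np.uint8),(800,600),interpolation=cv2.INTER_CUBIC))
st=plan(hz(-31,250,.25),YJ+np.pi/2,5,0)
st=plan(hz(-31,250,.142),YJ+np.pi/2,4,0,st)
E
```

```text
('t 20.85 u -25.9 y 40.8 z 265.3', 'F jig', array([ 0.2, -0.9, -0.8]))
(50, 100, 8) [array([439., 264.]), array([451., 265.])]
(50, 100, 0) [array([447., 264.]), array([459., 264.])]
(8, 100, 50) [array([254., 264.]), array([266., 265.])]
(0, 100, 50) [array([230., 264.]), array([242., 264.])]
(8, 100, 8) [array([316., 259.]), array([327., 260.])]
(0, 110, 0) [array([305., 228.]), array([316., 228.])]
(50, 60, 8) [array([435., 391.]), array([447., 393.])]
(0, 0, 0) [301.35762593 544.42531409]
(10, 0, 12) [312.09943253 557.80825619]
(60, 0, 12) [451.55127378 580.92674933]
(0, 110, 12) [288.53348958 228.28207892]
(0, 110, 0) [304.84063833 227.91296867]
(0, 0, 50) [230.87009103 585.41545418]
(50, 0, 8) [426.84552191 572.68561232]
(0, 100, 50) [230.05740722 263.59078603]
(30, 206, 137) [ 149.24575724 -187.78557276]
[41, -1, 2, 0, 0, 42, 0, 2, 0, 0, 41, -1, 3, 0, 0, 42, 0, 2, 0, 0, 41, -1, 2, 0, 0]
[0, 0, 27, 0, 0, 0, 0, 27, 0, 0, 0, 0, 27, 0, 0, 0, 0, 27, 0, 0]
```

View pics/w11c.png

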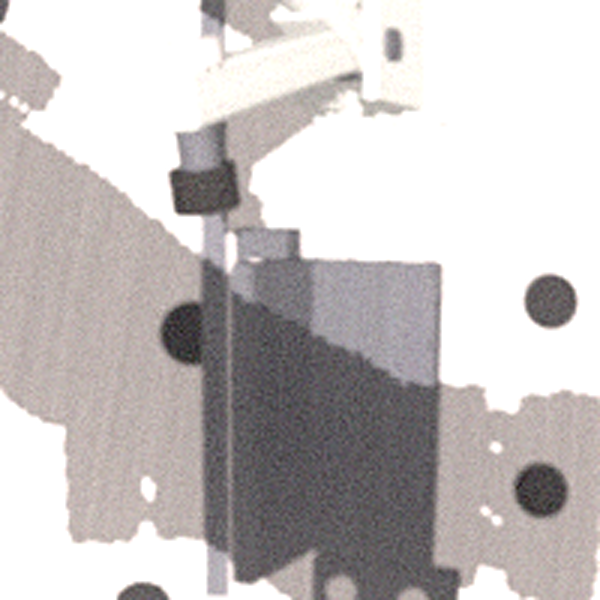

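View pics/t2.png

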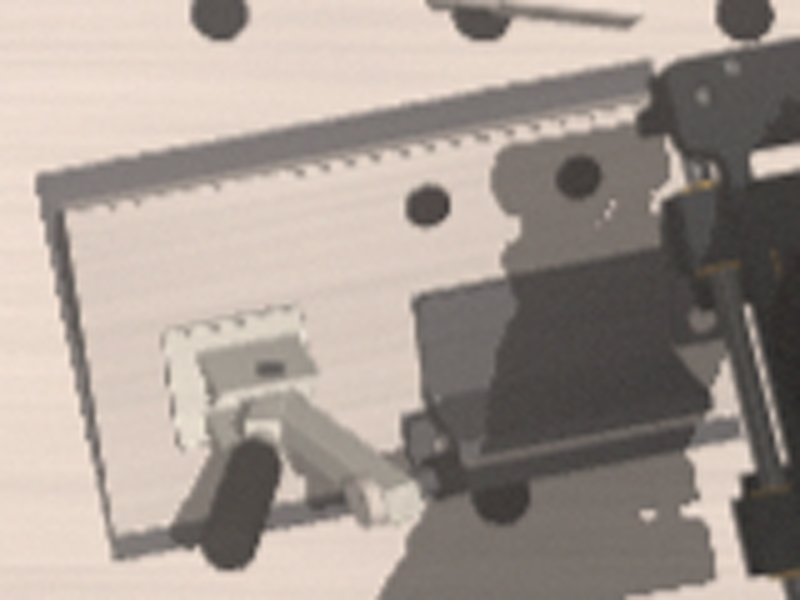

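Request:
apply_moves --plan '[41,-1,2,0,0,42,0,2,0,0,41,-1,2,0,0,42,0,2,0,0,43,-1,2,0,0,0,0,30,0,0,0,0,30,0,0,0,0,30,0,0,0,0,22,0,0,0,0,0,0,0]'

```text
time: 22.2
eef_pos: [0.423, -0.0395, 0.1366]
ee_rot: [[-0.186, 0.983, -0.007], [0.983, 0.186, 0.0], [0.001, -0.007, -1.0]]
force: [-0.1, -0.4, -0.1]
opening: 0.0003
```

```bash
python3 - <<'E'
from h import *
print(where(),get_state()["opening"])
a=snapshot("top")[215:375,300:500,::-1];cv2.imwrite("pics/t3.png",cv2.resize(np.clip(a*1.6,0,255).astype(np.uint8),(750,600),interpolation=cv2.INTER_CUBIC))
a=snapshot("scene")[130:300,120:340,::-1];cv2.imwrite("pics/s4.png",cv2.resize(np.clip(a*1.6,0,255).astype(np.uint8),(776,600),interpolation=cv2.INTER_CUBIC))
E
```

```text
('t 22.20 u -33.0 y 252.0 z 136.6', 'F jig', array([-0.2, -0.4, -0.1])) 0.00033799606621353684
```

View pics/s4.png

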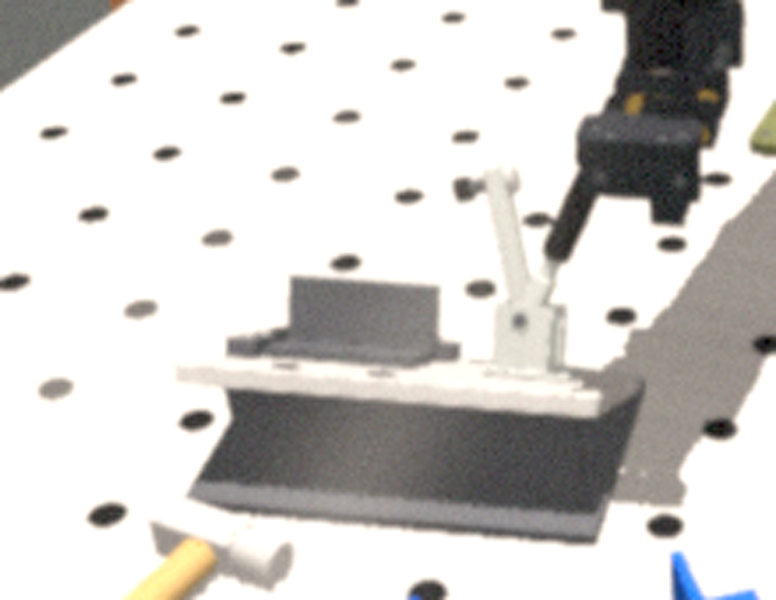

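View pics/t3.png

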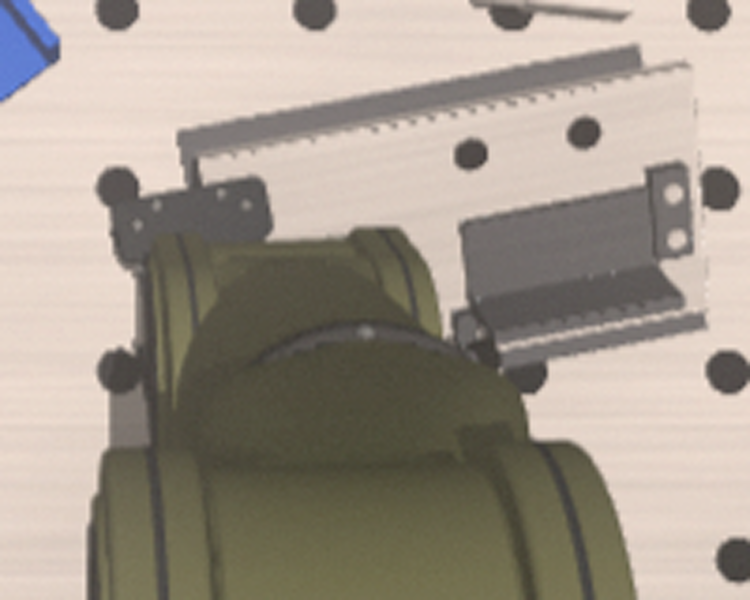

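Request:
apply_moves --plan '[0,1,-8,0,0,-15,1,0,0,0,-10,0,0,0,0,-8,0,0,0,0,0,0,0,0,0]'

```text
time: 22.92
eef_pos: [0.4331, -0.0705, 0.147]
ee_rot: [[-0.186, 0.982, -0.001], [0.982, 0.186, 0.002], [0.003, -0.0, -1.0]]
force: [-1.6, 6.4, 3.5]
opening: 0.0005
```

```bash
python3 - <<'E'
from h import *
print(where())
E
```

```text
('t 22.93 u -28.9 y 219.6 z 147.0', 'F jig', array([-0.4,  6.6,  3.5]))
```

Contact with the handle as predicted; push on.

Request:
apply_moves --plan '[-8,0,0,0,0,-8,0,0,0,0,-8,0,0,0,0,0,0,0,0,0]'

```text
time: 23.42
eef_pos: [0.4375, -0.0954, 0.1468]
ee_rot: [[-0.185, 0.983, -0.001], [0.983, 0.185, 0.001], [0.001, -0.001, -1.0]]
force: [-1.0, 3.1, 1.3]
opening: 0.0002
```

```bash
python3 - <<'E'
from h import *
print(where())
a=snapshot("scene")[130:300,120:340,::-1];cv2.imwrite("pics/s5.png",cv2.resize(np.clip(a*1.6,0,255).astype(np.uint8),(776,600),interpolation=cv2.INTER_CUBIC))
E
```

```text
('t 23.43 u -29.2 y 194.4 z 146.8', 'F jig', array([-0.4,  3.3,  1.3]))
```

View pics/s5.png

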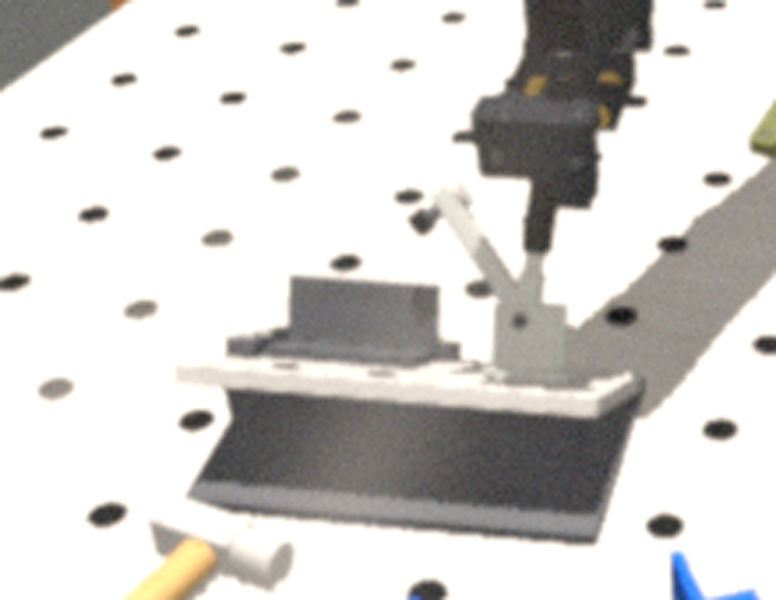

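Request:
apply_moves --plan '[-7,0,0,0,0,-7,0,0,0,0,-6,0,0,0,0,0,0,0,0,0,0,0,0,0,0]'

```text
time: 24.1
eef_pos: [0.4423, -0.1153, 0.1467]
ee_rot: [[-0.185, 0.983, 0.001], [0.983, 0.185, -0.0], [-0.001, 0.001, -1.0]]
force: [0.2, -0.9, 1.2]
opening: 0.0005
```

```bash
python3 - <<'E'
from h import *
print(where())
a=snapshot("scene")[130:300,120:340,::-1];cv2.imwrite("pics/s6.png",cv2.resize(np.clip(a*1.6,0,255).astype(np.uint8),(776,600),interpolation=cv2.INTER_CUBIC))
E
```

```text
('t 24.10 u -28.2 y 174.0 z 146.7', 'F jig', array([ 0. , -0.9,  1.2]))
```

View pics/s6.png

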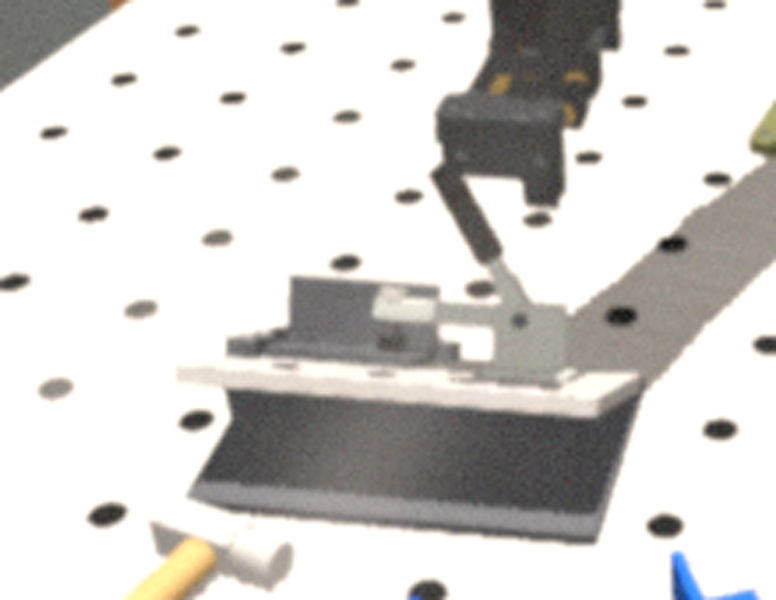

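Request:
apply_moves --plan '[15,0,0,0,0,20,0,0,0,0,0,0,-40,0,0,0,0,-50,0,0,0,0,-50,0,0,-50,0,0,0,0,-50,0,0,0,0,-50,0,0,0,0,-20,0,0,0,0,0,0,0,0,0]'

```text
time: 25.4
eef_pos: [0.4668, -0.2471, 0.2863]
ee_rot: [[-0.185, 0.983, -0.001], [0.983, 0.185, 0.001], [0.001, -0.0, -1.0]]
force: [-0.2, 1.2, 0.1]
opening: 0.0008
```

```bash
python3 - <<'E'
from h import *
look("w12",200,60,440,260,3)
R,O=jig()
for q in [(0,0,0),(10,0,12),(60,0,12),(0,110,12),(50,0,8)]: print(q,(wproj("w12",O+R@np.array(q)/1e3)-[200,60])*3)
p=165-110*np.sin(np.radians(33));z=35+110*np.cos(np.radians(33))
print("handle end@0.96",(wproj("w12",O+R@np.array([30,p,z])/1e3)-[200,60])*3, (proj("scene",O+R@np.array([30,p,z])/1e3)-[120,130])*3.53)
a=snapshot("scene")[130:300,120:340,::-1];cv2.imwrite("pics/s7.png",cv2.resize(np.clip(a*1.6,0,255).astype(np.uint8),(776,600),interpolation=cv2.INTER_CUBIC))
E
```

```text
('t 25.40 u -28.7 y 39.8 z 286.3', 'F jig', array([-0. ,  1.3,  0.1]))
(50, 100, 8) [array([560., 263.]), array([572., 263.])]
(50, 100, 0) [array([568., 262.]), array([580., 263.])]
(8, 100, 50) [array([386., 262.]), array([398., 262.])]
(0, 100, 50) [array([364., 261.]), array([375., 262.])]
(8, 100, 8) [array([445., 258.]), array([455., 258.])]
(0, 110, 0) [array([434., 229.]), array([444., 229.])]
(50, 60, 8) [array([557., 383.]), array([568., 384.])]
(0, 0, 0) [430.69704845 529.46059824]
(10, 0, 12) [440.91103052 541.38549558]
(60, 0, 12) [573.09009246 562.28742005]
(0, 110, 12) [418.82678298 228.79954674]
(50, 0, 8) [549.76032586 554.90944582]
handle end@0.96 [313.92448292 253.99502282] [438.36281477 163.9679101 ]
```

View pics/w12c.png

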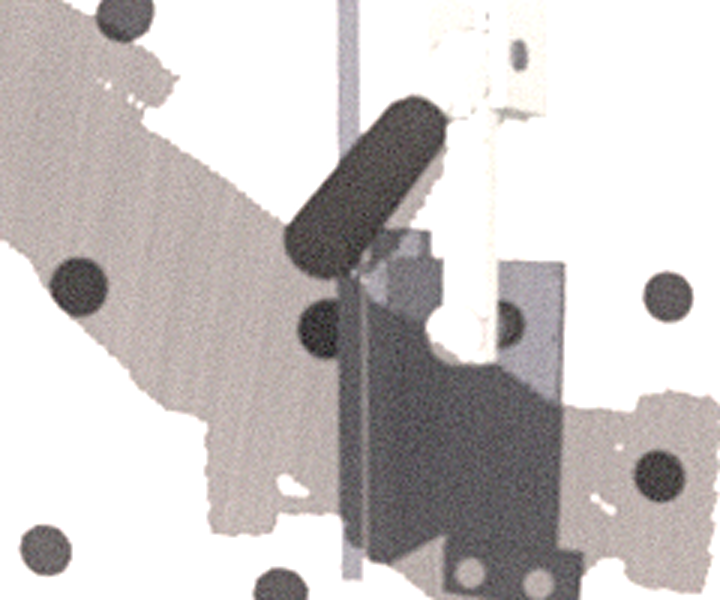

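View pics/s7.png

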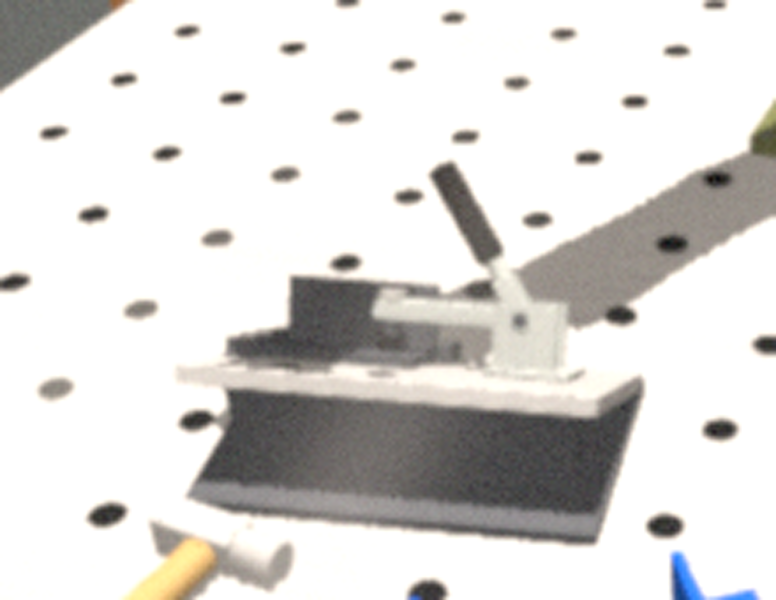

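```bash
python3 -c "
from rig import *
print(sign_off())"
```

```text
the job is handed in; nothing more can be done
None
```

The angle iron is in the jig with the clamp snapped shut on its flat leg, and I handed the job in at about 25.5 s. No verdict is reported back.

- **Placing:** The gripper can't tilt. So I gripped the dark L by its upright leg, turned it over the jig and slid it against the side stop. I then set the edge of its flat leg on the plate and opened the fingers so it lay back onto the slope.
- **What went wrong:** My first push home was too high on the upright leg and tipped the part over the lower stop bar. I pressed it flat again. Then I pushed it home with a fingertip low in the corner of the L.
- **Clamp:** A fingertip pushed the handle until it snapped over by itself. The arm then moved clear.
- **Last checks:**
  - **Heel and plate:** In the wrist picture the heel is within about 1 mm of the lower bar and the part lies flat.
  - **Side stop:** The end of the part touches it.
  - **Clamp:** The handle end is within a few enlarged pixels of where a 0.96 rad handle would be, and the pad sits on the flat leg.
  - **Robot:** It is clear of everything.
- **Tube and tee:** The arm never went near either after the start. I did not measure their positions again.
- **Camera disagreement:** The top camera put the angle iron 4–7 mm away from where the scene and wrist cameras did. I used the wrist camera for the angle, and the top-camera position of the jig with a wrist-camera correction of just over 1 mm.

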